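# Stack the washed bins to dry instead of nesting them

### The job

The washed stack-and-nest bins must drain with air between them: take the nested pair apart and gently build one upright stack of three on the bin that stands in the drip tray, leaving that one in the tray. Turn each bin front over rear relative to the bin below it, so that it sits squarely up on the ledges and does not sink in and nest. Do not shift or knock over the bottle, the mill or the jar.

Things in the scene. Friction and masses are not known exactly. Their poses are not given: they have to be found in the camera images.
- bin_a: White plastic bin in the drip tray, bottom of the stack. All 3 bins alike: 130 long, 64 wide, 72 high, 0.1-0.2 kg. Origin: centre of underside; x along the length to the FRONT end, z up. Upright rim band (top 30 mm, 6 thick, 130 x 64 outside): grip it across the width at mid-length. Walls taper to an underside 106 x 37. Front end: cut-out 26 wide, 30 deep in its rim; rear end whole.
- bin_b: Lower bin of the nested pair, on the worktop; same shape and axes. Inside each bin 4 ledges stand out from the long walls at x = +40 and -22, tops 10 below the rim; the underside has 4 slots at the same x. Set front over rear, a bin is held up by the ledges of the one below: it stacks centred, its underside 62 above that bin's underside, with play of about 3 across, 5 along.
- bin_c: Upper bin of the nested pair; same shape and axes, same way round as bin_b and 30 higher, so that only its rim band shows; a loose fit, lifts straight out. Front over front, the ledges pass through the slots and a bin nests like this, which is wrong in the stack.
- bin_b_front (a point): point at the middle of the front end of bin_b, at (+62, 0, +42) in its frame: the bottom of the cut-out
- bin_c_front (a point): point at the middle of the front end of bin_c, at (+62, 0, +42) in its frame: the bottom of the cut-out
- tray: Steel drip tray 146 x 77, rim 14 high, drain ribs inside with tops 7 above the worktop; fixed. Origin: centre of its underside, x along its length.
- bottle: Bystander: squeeze bottle, 62 across, 222 high, standing loose between the tray and the nested pair. Origin: centre of its underside.
- mill: Bystander: wooden pepper mill, 58 across, 170 high, standing loose close beside a long side of the tray. Origin: centre of its underside.
- jar: Bystander: spice jar, 41 across, 105 high, standing loose just off the front end of the nested pair. Origin: centre of its underside.
Not all that is in view belongs to the job. Leave any purple or turquoise look-alike of the bin_c alone.

How it is judged:
By the outcome, as a careful person would: the job done as asked, in the order asked, and still so for the second after the job is handed in, with the robot touching nothing.
It also fails if it takes over 64 s, if anything falls off the work surface, if the arm or the gripper's body presses on something with over 40 N, if the wrist force passes 120 N, or if a joint passes its speed limit or range.

### The arm

A 6-joint arm with a two-finger parallel gripper is mounted at the origin on a cart in front of the work surface, level with it; the furniture and walls round the work are solid. World frame = base frame: x ahead of the robot, y to its left, z up, the work surface at z = 0. Lengths are in mm, angles in rad, forces in N, time in s.
With the tool pointing down it reaches from about 425 to 925 mm from the base axis. Payload 12.5 kg.
Tool frame: the origin (TCP) lies midway between the tips of the shut fingers; the grasp point (between the pads) lies 19 mm behind it; z points along the fingers, x is the direction in which the jaws open and shut, and the axes are right-handed (so a half turn about z gives the same grasp; the last joint's range is limited). The gripper opens to 85 mm and grips with 20 to 120 N. Pads are 22 mm wide; open, the fingers measure 114 mm over their backs; the gripper's body (76 mm by 85 mm) begins 54 mm behind the grasp point. The pads swing forward as they close: fully open they stand 13 mm farther back than shut.
Start: joints at [-1.397, 0.491, 1.559, -0, 1.092, -0.106], TCP at [172.625, -600.708, 191.527] pointing down, gripper open.
Joint ranges: [-3.1, 3.1], [-0.84, 2.19], [0.05, 2.79], [-1.13, 4.28], [0.06, 2.93], [-2.69, 2.69]. Speed limits (rad/s): [2.22, 2.22, 2.79, 3.14, 3.14, 3.14].

### API

Orientations are given as [roll, pitch, yaw] about the fixed x, y, z axes, in that order (R = Rz(yaw) Ry(pitch) Rx(roll)).
In Python, from bench import get_obs, camera, close_job gives the robot as it stands. The module is installed in compiled form; this text tells all that it offers.
- The arm moves only by the shell command python3 -m jog 'ROWS' [FORCE]. ROWS is JSON, a list of rows, each an object with "fingers": the finger opening in m, from 0 to 0.0854; "travel": the shift along the tool's x, y, z in m, a list of three; "angular": the turn, a rotation vector about the tool's x, y, z in units of 5 degrees (1.0 is 5 degrees), a list of three. A call has 1 to 10 rows; each row is the pose to reach, as a shift and turn from the pose commanded when the call began, along the tool's axes at that moment; what a row does not reach only later rows make up. A row lasts 1/12 s, in which the tool goes at most 41.7 mm and 7.16 degrees, less where a joint would pass 70% of its speed; a pose out of reach is approached as far as the arm can. A call with a gripper value outside its range is refused whole. The fingers move at their own pace and stop on an object; FORCE is the grip in N (left out, the last holds). Time passes only in rows, so rows that repeat a pose let the fingers close. It gives the time, the measured TCP pose, the force and the opening at its end, in the units of the state.
- get_obs(): the state, without advancing time (a new reading comes with each control period).
- camera(name): name is "scene" or "top" or "wrist"; returns a dict with "frame" (384x512x3 uint8, red, green, blue), "fx", "fy", "cx", "cy" (pixels), "view" (4x4, takes a point from world to camera coordinates). Camera axes: x right, y up, looking along -z (the intrinsics and any distortion apply to the point x, -y, -z); pixel columns grow to the right and rows downward; lengths in mm; the calibration is good to about 2 mm. The wrist camera is an equidistant fisheye: a pixel r from the principal point sees the ray r / f radians off the axis. A picture is of the moment at which its call begins. There is no depth.
- close_job(): hands the job in, once; it reports no verdict.
The state is a dict: "t": time; "joints": joint angles; "qvel": joint speeds; "joint_torque": joint torques, N m; "tool_pos": TCP position; "tcp_rot": TCP orientation; "contact_force": force on the tool from outside, world axes, zero at the start; "torque": the same for the moment, N m; "opening": finger opening in mm.
Only numpy, scipy, OpenCV 4.12 (cv2) and the standard library are available. Lean on these libraries where they do the work, as an engineer would, in place of code of your own. Each camera call takes 0.05 s, during which the arm holds its last target.

## Working session

There is one attempt and no reset: what is moved stays moved. The work goes in short steps, Python scripts to look and compute and a shell command to move; the robot and the scene stay as the last step left them, time stands still between calls to the robot, and variables do not carry over. Pictures are saved under pics/ and viewed, and the job is handed in when it is done.

```bash
mkdir -p pics; python3 - <<'E'
from bench import get_obs, camera
import cv2,pickle
o=get_obs();print(o)
for n in ("scene","top","wrist"):
    c=camera(n);pickle.dump(c,open(f"{n}0.pkl","wb"))
    cv2.imwrite(f"pics/{n}0.png",cv2.resize(c["frame"][:,:,::-1],(768,576),interpolation=cv2.INTER_CUBIC))
    print(n,{k:c[k] for k in c if k!="frame"})
E
```

```text
{'t': 0.0, 'joints': array([-1.39660222e+00,  4.91593533e-01,  1.55946662e+00, -8.67478161e-06,
        1.09170962e+00, -1.05606695e-01]), 'qvel': array([-0.00089082, -0.00037515, -0.00094303,  0.00089288, -0.00121623,
       -0.0009013 ]), 'joint_torque': array([ 6.57600249e-04, -6.18459964e+01, -2.61587977e+01, -4.44682132e-05,
        4.09443703e-03,  1.05943734e-06]), 'tool_pos': array([ 172.56911771, -600.41034717,  190.90074932]), 'tcp_rot': array([-3.14147622e+00,  1.17137335e-03, -1.29099145e+00]), 'contact_force': array([0.15282363, 0.06210091, 0.01940992]), 'torque': array([ 0.01268774, -0.02181458, -0.01447174]), 'opening': 85.34540955975666}
scene {'fx': 482.7580182383791, 'fy': 482.7580182383791, 'cx': 263.312355818573, 'cy': 188.28256810261405, 'view': array([[-7.87534406e-01, -6.16267831e-01, -1.87629939e-03,
         4.14258014e+02],
       [ 4.53138108e-01, -5.81127529e-01,  6.75985688e-01,
        -2.90166121e+02],
       [-4.17678603e-01,  5.31511764e-01,  7.36912362e-01,
        -1.33257652e+03],
       [ 0.00000000e+00,  0.00000000e+00,  0.00000000e+00,
         
[... 234 characters left out ...]
1961e-01,  1.22581312e-02,  7.66596845e-02,
        -5.18932842e+02],
       [-7.65887261e-02, -6.15765328e-03,  9.97043755e-01,
        -1.79965580e+03],
       [ 0.00000000e+00,  0.00000000e+00,  0.00000000e+00,
         1.00000000e+00]])}
wrist {'fx': 297.3186396354542, 'fy': 297.3186396354542, 'cx': 254.17310195520645, 'cy': 191.45141156939164, 'view': array([[ 2.75349550e-01, -9.61344166e-01,  1.39221931e-04,
        -6.24554419e+02],
       [ 9.10710880e-01,  2.60800708e-01, -3.20294684e-01,
         4.08323267e+01],
       [ 3.07877117e-01,  8.83197880e-02,  9.47317949e-01,
        -3.79944233e+02],
       [ 0.00000000e+00,  0.00000000e+00,  0.00000000e+00,
         1.00000000e+00]])}
```

View pics/scene0.png

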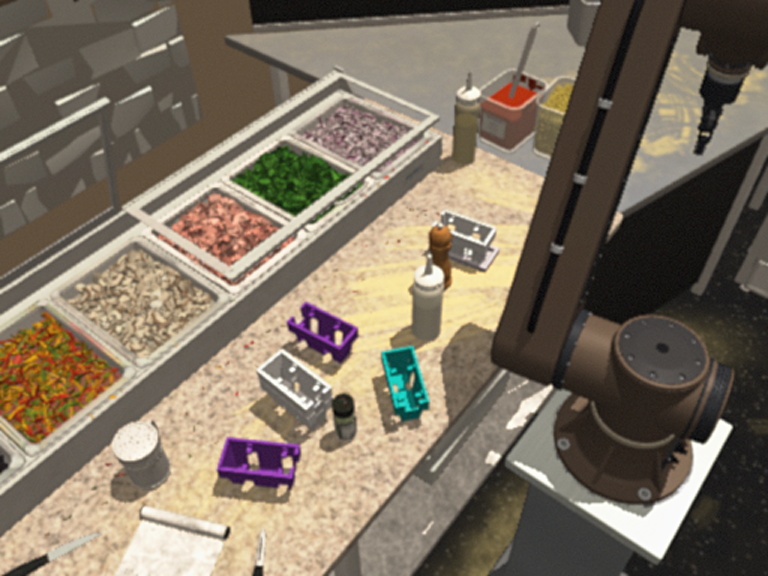

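View pics/top0.png

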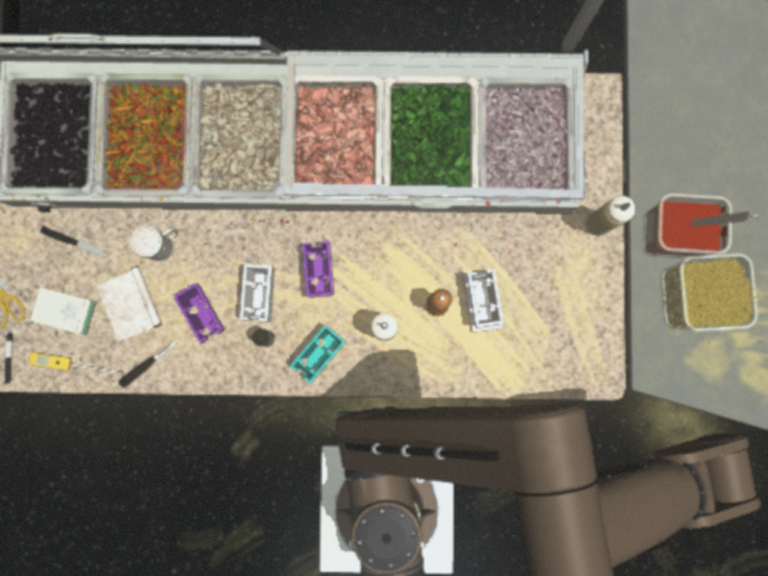

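View pics/wrist0.png

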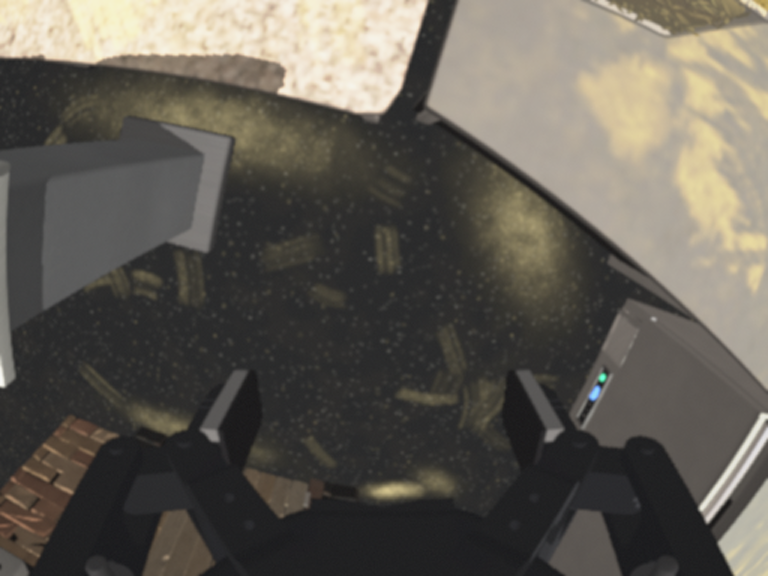

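Top view (768 px wide): the white pair is at (255,292), the white bin in the tray at (482,300), purple look-alikes at (318,268) and (199,312), and a turquoise one at (318,353). The bottle is at (384,326), the mill at (440,300) and the jar at (262,337). The white one at (255,292) is my choice for the nested pair, because it has the jar off its front end. I'll check it in close crops.

```bash
python3 - <<'E'
import cv2,pickle,numpy as np
t=pickle.load(open("top0.pkl","rb"))["frame"][:,:,::-1]; s=pickle.load(open("scene0.pkl","rb"))["frame"][:,:,::-1]
def crop(im,x0,y0,x1,y1,w,h): return cv2.resize(im[y0:y1,x0:x1],(w,h),interpolation=cv2.INTER_CUBIC)
a=crop(t,145,165,205,240,400,500)
b=crop(t,270,165,345,227,500,413)
cv2.imwrite("pics/t_pair.png",a)
c=np.zeros((500,800,3),np.uint8)
c[:,:300]=crop(t,150,170,195,245,300,500);c[:,310:710]=crop(t,285,170,345,245,400,500)
cv2.imwrite("pics/tcrop.png",c)
c=np.zeros((500,800,3),np.uint8)
c[:400,:400]=crop(s,165,225,245,305,400,400);c[:400,400:]=crop(s,270,130,350,210,400,400)
cv2.imwrite("pics/scrop.png",c)
E
```

```text
(no output)
```

View pics/tcrop.png

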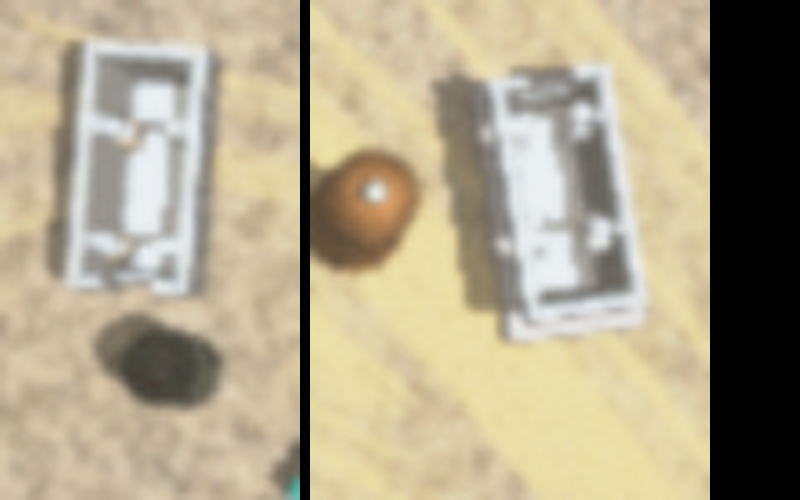

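View pics/scrop.png

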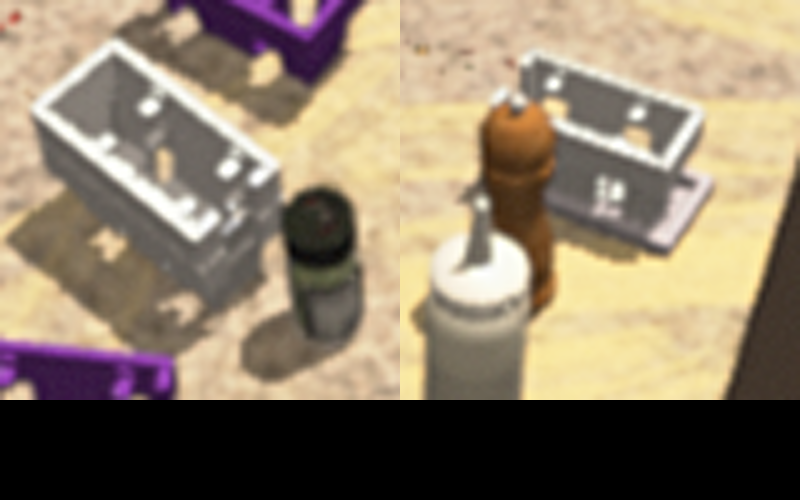

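```bash
cat > h.py <<'E'
import numpy as np,cv2,pickle
from scipy.spatial.transform import Rotation as Rot
def campos(c): V=c["view"]; return -V[:3,:3].T@V[:3,3]
def ray(c,uv,wrist=False):
    uv=np.atleast_2d(uv).astype(float); x=(uv[:,0]-c["cx"])/c["fx"]; y=(uv[:,1]-c["cy"])/c["fy"]
    if wrist:
        r=np.hypot(x,y)+1e-12; d=np.c_[x/r*np.sin(r),-y/r*np.sin(r),-np.cos(r)]
    else: d=np.c_[x,-y,-np.ones_like(x)]
    return d@c["view"][:3,:3]
def onz(c,uv,z,wrist=False):
    d=ray(c,uv,wrist);p=campos(c);return p+d*((z-p[2])/d[:,2])[:,None]
def proj(c,P,wrist=False):
    P=np.atleast_2d(P).astype(float);q=P@c["view"][:3,:3].T+c["view"][:3,3];x,y,z=q[:,0],-q[:,1],-q[:,2]
    if wrist:
        h=np.hypot(x,y)+1e-12;r=np.arctan2(h,z);x,y=x/h*r,y/h*r
    else: x,y=x/z,y/z
    return np.c_[c["fx"]*x+c["cx"],c["fy"]*y+c["cy"]]
def rect(P): # top rect from world xy points
    (cx,cy),(w,h),a=cv2.minAreaRect(P[:,:2].astype(np.float32))
    if w<h: w,h,a=h,w,a+90
    return np.round([cx,cy,w,h,(a+90)%180-90],1)
E
python3 - <<'E'
from h import *
t=pickle.load(open("top0.pkl","rb"));s=pickle.load(open("scene0.pkl","rb"));w=pickle.load(open("wrist0.pkl","rb"))
from bench import get_obs
o=get_obs();T=Rot.from_euler("xyz",o["tcp_rot"]).as_matrix()
print("cam in tool",T.T@(campos(w)-o["tool_pos"]), "axis",T.T@w["view"][:3,:3].T@[0,0,-1])
print(campos(t),campos(s))
hsv=cv2.cvtColor(t["frame"],cv2.COLOR_RGB2HSV)
for name,(x0,y0,x1,y1),z in (("pair",(150,165,192,222),102),("a",(300,170,345,228),79)):
    for v in (150,175,195):
        m=((hsv[...,1]<45)&(hsv[...,2]>v)).astype(np.uint8);k=np.zeros_like(m);k[y0:y1,x0:x1]=m[y0:y1,x0:x1]
        cs,_=cv2.findContours(k,cv2.RETR_EXTERNAL,cv2.CHAIN_APPROX_NONE);q=max(cs,key=cv2.contourArea)[:,0,:]
        print(name,v,rect(onz(t,q,z)),q.min(0),q.max(0))
for n,uv,z in (("bottle",(256,217),200),("mill",(293.5,200.5),160),("jar",(174.5,225),105)): print(n,onz(t,uv,z).round())
E
```

```text
cam in tool [  -0.36550452  -82.46208656 -182.00354419] axis [6.30170194e-04 3.20386252e-01 9.47286785e-01]
[ 3.79495978e+02 -1.77770174e+00  1.83413211e+03] [ -98.86093088  794.95046152 1178.9175255 ]
pair 150 [518.7 308.5 141.7  76.2  -2.8] [159 174] [182 214]
pair 175 [519.  311.8 141.8  67.   -3.2] [159 174] [181 214]
pair 195 [519.3 312.9 141.1  65.6  -2.8] [159 174] [180 213]
a 150 [ 505.7 -225.4  144.1   77.8    7.6] [310 179] [335 220]
a 175 [ 505.6 -226.5  144.1   74.7    8.3] [311 179] [335 220]
a 195 [ 506.4 -229.8  145.    73.2    4.8] [312 179] [335 220]
bottle [[437.   9. 200.]]
mill [[ 496. -117.  160.]]
jar [[409. 293. 105.]]
```

```bash
cat >> h.py <<'E'
def go(x,y,z,yaw_deg,frm=None):
    """travel/angular for a target, tool down, from measured pose (or frm=(pos,yawdeg))"""
    if frm is None:
        from bench import get_obs
        o=get_obs();p=o["tool_pos"];R0=Rot.from_euler("xyz",o["tcp_rot"])
    else: p=np.array(frm[:3]);R0=Rot.from_euler("xyz",[180,0,frm[3]],degrees=True)
    Rt=Rot.from_euler("xyz",[180,0,yaw_deg],degrees=True)
    d=R0.inv().apply(np.array([x,y,z])-p)/1000; rv=np.degrees((R0.inv()*Rt).as_rotvec())/5
    print("travel",d.round(4),"mm",round(np.linalg.norm(d)*1000),"ang",rv.round(3))
E
python3 -c "
from h import *
go(505,-229,330,-84)"
```

```text
travel [-0.2653 -0.4221 -0.1387] mm 517 ang [-0.     0.01   2.007]
```

```bash
python3 -m jog '[{"fingers":0.085,"travel":[-0.005,-0.01,-0.012],"angular":[0,0,0.1]},{"fingers":0.085,"travel":[-0.02,-0.03,-0.03],"angular":[0,0,0.2]},{"fingers":0.085,"travel":[-0.038,-0.055,-0.05],"angular":[0,0,0.4]},{"fingers":0.085,"travel":[-0.056,-0.085,-0.07],"angular":[0,0,0.6]},{"fingers":0.085,"travel":[-0.074,-0.115,-0.085],"angular":[0,0,0.8]},{"fingers":0.085,"travel":[-0.092,-0.145,-0.1],"angular":[0,0,1.0]},{"fingers":0.085,"travel":[-0.11,-0.175,-0.11],"angular":[0,0,1.2]},{"fingers":0.085,"travel":[-0.13,-0.205,-0.12],"angular":[0,0,1.4]},{"fingers":0.085,"travel":[-0.148,-0.235,-0.13],"angular":[0,0,1.7]},{"fingers":0.085,"travel":[-0.166,-0.265,-0.138],"angular":[0,0,2.0]}]'; python3 -c "
from h import *
go(505,-229,330,-84)"
```

```text
t: 0.98
tool_pos: [382.5, -365.8, 331.3]
tcp_rot: [-3.141, -0.001, -1.467]
contact_force: [1.5, -0.5, 0.2]
opening: 85.1
travel [-0.1234 -0.136   0.0013] mm 184 ang [-0.01  -0.014 -0.012]
```

```bash
python3 -m jog '[{"fingers":0.085,"travel":[-0.024,-0.026,0],"angular":[0,0,0]},{"fingers":0.085,"travel":[-0.048,-0.053,0],"angular":[0,0,0]},{"fingers":0.085,"travel":[-0.072,-0.08,0],"angular":[0,0,0]},{"fingers":0.085,"travel":[-0.096,-0.107,0],"angular":[0,0,0]},{"fingers":0.085,"travel":[-0.115,-0.128,0],"angular":[0,0,0]},{"fingers":0.085,"travel":[-0.123,-0.136,0],"angular":[0,0,0]},{"fingers":0.085,"travel":[-0.123,-0.136,0],"angular":[0,0,0]}]'; cat > snap.py <<'E'
import sys;from h import *;from bench import camera,get_obs
n=sys.argv[1];k=sys.argv[2]
c=camera(n);pickle.dump(c,open(k+".pkl","wb"));cv2.imwrite(f"pics/{k}.png",cv2.resize(c["frame"][:,:,::-1],(768,576),interpolation=cv2.INTER_CUBIC))
o=get_obs();print(o["t"],o["tool_pos"].round(1),np.degrees(o["tcp_rot"]).round(2),o["opening"].round(1),o["contact_force"].round(1))
E
python3 snap.py wrist w1
```

```text
t: 1.57
tool_pos: [504.8, -229.0, 330.0]
tcp_rot: [-3.141, -0.0, -1.463]
contact_force: [0.4, 1.0, 0.5]
opening: 85.1Traceback (most recent call last):
  File "snap.py", line 4, in <module>
    o=get_obs();print(o["t"],o["tool_pos"].round(1),np.degrees(o["tcp_rot"]).round(2),o["opening"].round(1),o["contact_force"].round(1))
                                                                                      ^^^^^^^^^^^^^^^^^^
AttributeError: 'float' object has no attribute 'round'
```

View pics/w1.png

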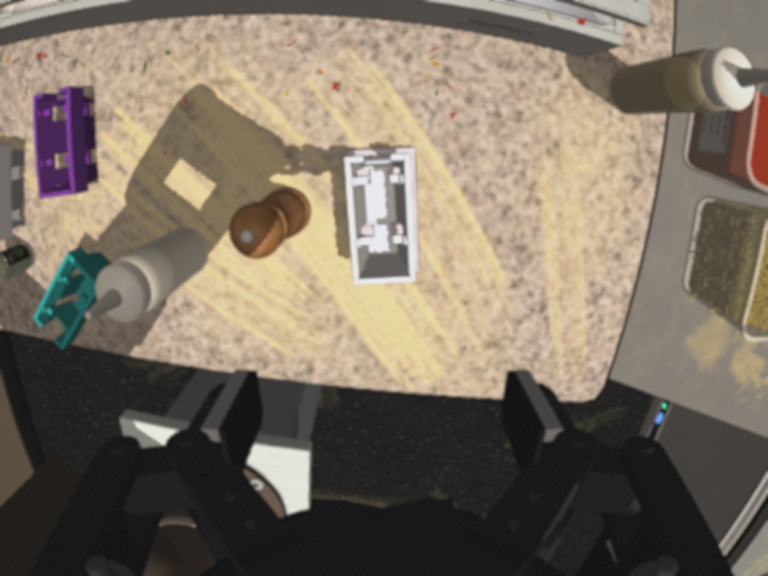

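The wrist view shows bin_a in the tray at (383,215). Its cut-out is at the far (+x) end near (383,152), the near end is whole, and the mill is at (265,225). I'll zoom and measure.

```bash
sed -i 's/o\["opening"\].round(1)/round(o["opening"],1)/' snap.py; python3 - <<'E'
from h import *
c=pickle.load(open("w1.pkl","rb"));f=c["frame"]
im=f[92:197,220:290,::-1];cv2.imwrite("pics/w1c.png",cv2.resize(im,None,fx=5.5,fy=5.5,interpolation=cv2.INTER_CUBIC))
hsv=cv2.cvtColor(f,cv2.COLOR_RGB2HSV)
for v in (170,200,220):
    m=((hsv[...,1]<40)&(hsv[...,2]>v)).astype(np.uint8);k=np.zeros_like(m);k[92:197,224:290]=m[92:197,224:290]
    cs,_=cv2.findContours(k,cv2.RETR_EXTERNAL,cv2.CHAIN_APPROX_NONE);q=np.vstack([x for x in cs if cv2.contourArea(x)>10])[:,0,:]
    print(v,rect(onz(c,q,79,True)),q.min(0),q.max(0))
# predicted mill geometry
E
```

```text
170 [ 513.8 -229.   136.2   68.6    9.1] [229  98] [279 189]
200 [ 513.1 -229.3  134.7   67.8    9.1] [230  99] [279 189]
220 [ 512.1 -228.7  133.2   65.2    8.7] [230 100] [277 189]
```

View pics/w1c.png

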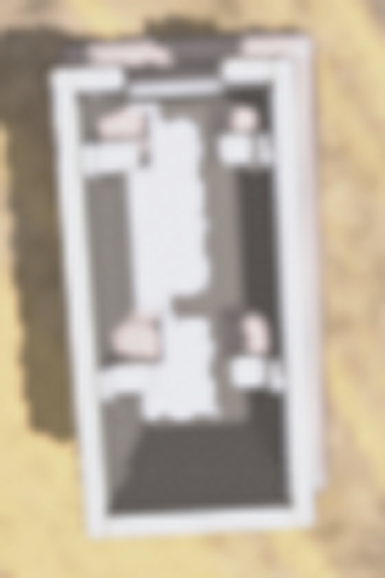

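```bash
python3 - <<'E'
from h import *
c=pickle.load(open("w1.pkl","rb"))
P=np.array([(52,70),(299,58),(313,524),(90,534)])/5.5+[220-.4,92-.4]
W=onz(c,P,79,True);print(W.round(1));print(W.mean(0).round(1))
E_=lambda a,b:(np.linalg.norm(W[a]-W[b])).round(1)
print(E_(0,1),E_(1,2),E_(2,3),E_(3,0))
for a,b in((3,0),(2,1)): d=W[b]-W[a];print(np.degrees(np.arctan2(d[1],d[0])).round(2))
for n,(u,v),z in (("milltop",(257/1.5,232/1.5),165),("millbase",(292/1.5,208/1.5),20)): print(n,onz(c,[[u,v]],z,True).round(1))
E
python3 -c "
from h import *
go(519,312,330,-92.8)"
```

```text
[[ 569.1 -185.8   79. ]
 [ 579.1 -249.7   79. ]
 [ 452.3 -269.2   79. ]
 [ 442.8 -207.6   79. ]]
[ 510.8 -228.1   79. ]
64.7 128.2 62.2 128.2
9.83
8.73
milltop [[ 506.4 -127.2  165. ]]
millbase [[ 504.2 -128.3   20. ]]
travel [-5.375e-01 -7.300e-02 -2.000e-04] mm 542 ang [-0.    -0.003  1.79 ]
```

```bash
python3 -m jog '[{"fingers":0.085,"travel":[-0.015,-0.002,0],"angular":[0,0,0]},{"fingers":0.085,"travel":[-0.045,-0.006,0],"angular":[0,0,0.2]},{"fingers":0.085,"travel":[-0.085,-0.011,0],"angular":[0,0,0.4]},{"fingers":0.085,"travel":[-0.125,-0.017,0],"angular":[0,0,0.6]},{"fingers":0.085,"travel":[-0.165,-0.022,0],"angular":[0,0,0.8]},{"fingers":0.085,"travel":[-0.205,-0.028,0],"angular":[0,0,1.0]},{"fingers":0.085,"travel":[-0.245,-0.033,0],"angular":[0,0,1.2]},{"fingers":0.085,"travel":[-0.285,-0.038,0],"angular":[0,0,1.4]},{"fingers":0.085,"travel":[-0.325,-0.044,0],"angular":[0,0,1.6]},{"fingers":0.085,"travel":[-0.365,-0.05,0],"angular":[0,0,1.79]}]';python3 -c "
from h import *
go(519,312,330,-92.8)"
```

```text
t: 2.45
tool_pos: [514.3, 138.0, 330.0]
tcp_rot: [-3.141, -0.0, -1.625]
contact_force: [0.2, -0.2, 0.4]
opening: 85.2
travel [-0.174   0.0046  0.    ] mm 174 ang [-0.007 -0.001 -0.056]
```

```bash
python3 -m jog '[{"fingers":0.085,"travel":[-0.04,0.001,0],"angular":[0,0,0]},{"fingers":0.085,"travel":[-0.08,0.002,0],"angular":[0,0,0]},{"fingers":0.085,"travel":[-0.12,0.003,0],"angular":[0,0,0]},{"fingers":0.085,"travel":[-0.152,0.004,0],"angular":[0,0,0]},{"fingers":0.085,"travel":[-0.17,0.005,0],"angular":[0,0,0]},{"fingers":0.085,"travel":[-0.174,0.005,0],"angular":[0,0,0]},{"fingers":0.085,"travel":[-0.174,0.005,0],"angular":[0,0,0]}]'; python3 snap.py wrist w2; python3 - <<'E'
from h import *
c=pickle.load(open("w2.pkl","rb"))
im=c["frame"][80:200,210:300,::-1];cv2.imwrite("pics/w2c.png",cv2.resize(im,None,fx=5,fy=5,interpolation=cv2.INTER_CUBIC))
E
```

```text
t: 3.03
tool_pos: [518.7, 311.0, 329.3]
tcp_rot: [3.141, -0.0, -1.621]
contact_force: [-0.6, -0.6, 0.7]
opening: 85.0
3.0833 [518.9 310.1 329.5] [ 1.7999e+02 -3.0000e-02 -9.2940e+01] 85.1 [-0.   0.1 -1.4]
```

View pics/w2.png

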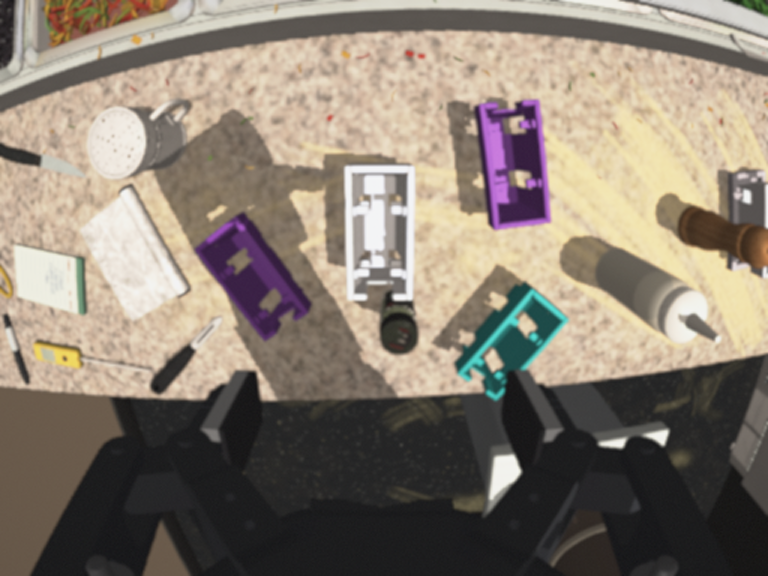

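View pics/w2c.png

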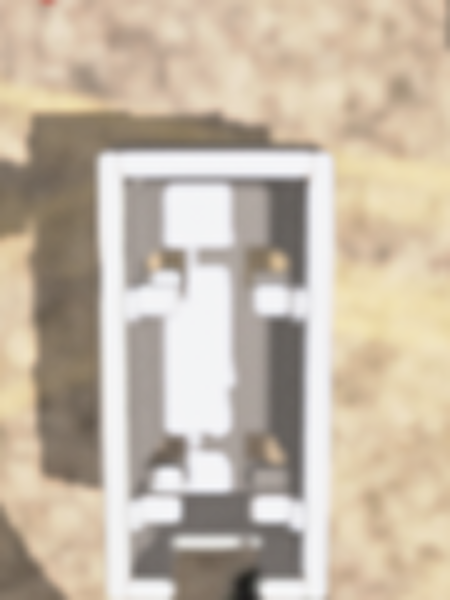

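The wrist view shows the white pair at (380,232). Its cut-out is at the near (−x) end at (382,296), and the jar is just off it at (398,325). The purple and turquoise look-alikes are clear of it. Now the measurement.

```bash
python3 - <<'E'
from h import *
c=pickle.load(open("w2.pkl","rb"));f=c["frame"]
hsv=cv2.cvtColor(f,cv2.COLOR_RGB2HSV)
m=((hsv[...,1]<40)&(hsv[...,2]>205)).astype(np.uint8);k=np.zeros_like(m);k[95:210,220:285]=m[95:210,220:285]
cs,_=cv2.findContours(k,cv2.RETR_EXTERNAL,cv2.CHAIN_APPROX_NONE);q=np.vstack([x for x in cs if cv2.contourArea(x)>10])[:,0,:]
print(rect(onz(c,q,102,True)),q.min(0),q.max(0))
im=f[150:210,220:290,::-1];cv2.imwrite("pics/w2d.png",cv2.resize(im,None,fx=8,fy=8,interpolation=cv2.INTER_CUBIC))
# edge points via gray profile
P=np.array([(98,152),(333,152)])/5+[210-.4,80-.4]
print(onz(c,P,102,True).round(1))
P=np.array([(107,500),(329,500),(99,200),(333,200)])/5+[210-.4,80-.4]
print(onz(c,P,102,True).round(1))
E
```

```text
[514.7 313.3 129.6  66.3  -2. ] [230 110] [276 200]
[[581.6 341.7 102. ]
 [578.3 277.7 102. ]]
[[482.4 346.  102. ]
 [479.1 282.3 102. ]
 [568.3 342.3 102. ]
 [565.  278.2 102. ]]
```

View pics/w2d.png

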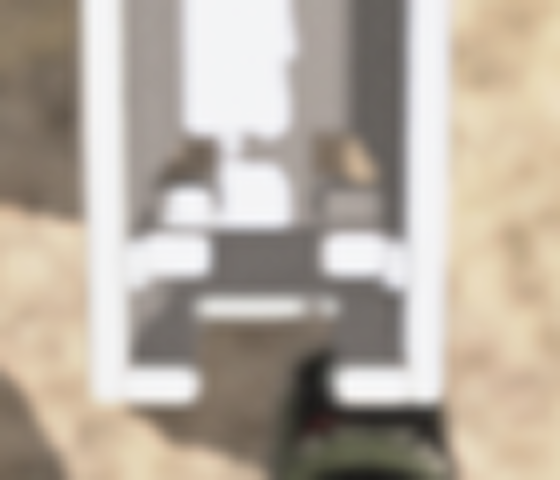

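```bash
python3 -c "
from h import *
go(515,312.6,130,-92.6);go(515,312.6,72,-92.6)
c=pickle.load(open('w2.pkl','rb'))
print(onz(c,[[231.1,199.9],[274.7,199.9]],102,True).round(1), onz(c,[[398/1.5,338/1.5]],105,True).round(1))"
```

```text
travel [-0.0025  0.0039  0.1995] mm 200 ang [ 0.002 -0.006 -0.069]
travel [-0.0025  0.0039  0.2575] mm 258 ang [ 0.002 -0.006 -0.069]
[[451.3 348.2 102. ]
 [448.  284.2 102. ]] [[408.9 299.6 105. ]]
```

```bash
python3 -m jog '[{"fingers":0.085,"travel":[0,0.001,0.015],"angular":[0,0,0]},{"fingers":0.085,"travel":[-0.001,0.002,0.045],"angular":[0,0,-0.07]},{"fingers":0.085,"travel":[-0.002,0.003,0.085],"angular":[0,0,-0.07]},{"fingers":0.085,"travel":[-0.0028,0.004,0.125],"angular":[0,0,-0.07]},{"fingers":0.085,"travel":[-0.0028,0.004,0.16],"angular":[0,0,-0.07]},{"fingers":0.085,"travel":[-0.0028,0.004,0.185],"angular":[0,0,-0.07]},{"fingers":0.085,"travel":[-0.0028,0.004,0.195],"angular":[0,0,-0.07]},{"fingers":0.085,"travel":[-0.0028,0.004,0.1995],"angular":[0,0,-0.07]}]'; python3 snap.py wrist w3;python3 -c "
from h import *
go(514.8,312.9,72,-92.6)"
```

```text
t: 3.75
tool_pos: [515.1, 312.3, 129.0]
tcp_rot: [3.14, -0.001, -1.617]
contact_force: [0.4, 0.2, 0.6]
opening: 85.1
3.8 [515.4 312.7 129.5] [ 1.7996e+02 -3.0000e-02 -9.2650e+01] 85.0 [0.4 0.  0.3]
travel [-0.0002  0.0006  0.0575] mm 58 ang [ 0.009 -0.007 -0.011]
```

View pics/w3.png

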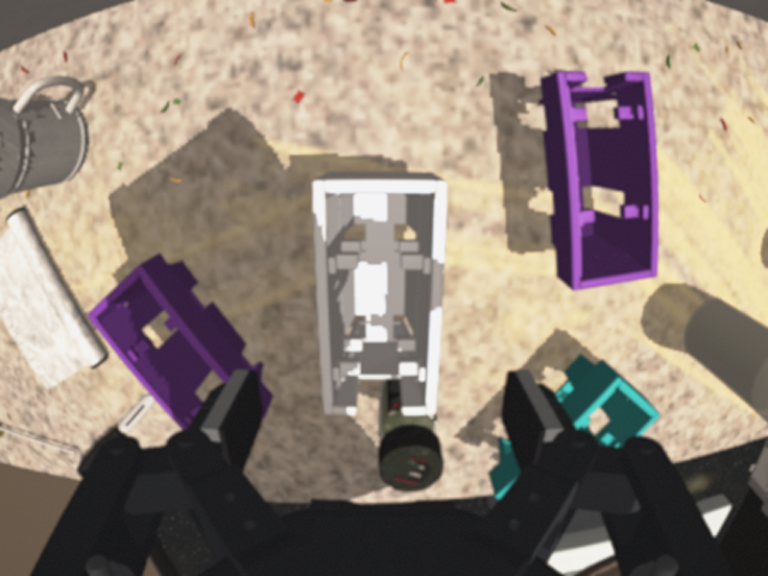

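```bash
python3 -m jog '[{"fingers":0.085,"travel":[0,0.0005,0.01],"angular":[0,0,0]},{"fingers":0.085,"travel":[0,0.0005,0.03],"angular":[0,0,0]},{"fingers":0.085,"travel":[0,0.0005,0.046],"angular":[0,0,0]},{"fingers":0.085,"travel":[0,0.0005,0.055],"angular":[0,0,0]},{"fingers":0.085,"travel":[0,0.0005,0.0575],"angular":[0,0,0]},{"fingers":0.06,"travel":[0,0.0005,0.0575],"angular":[0,0,0]},{"fingers":0.055,"travel":[0,0.0005,0.0575],"angular":[0,0,0]},{"fingers":0.055,"travel":[0,0.0005,0.0575],"angular":[0,0,0]},{"fingers":0.055,"travel":[0,0.0005,0.0575],"angular":[0,0,0]},{"fingers":0.055,"travel":[0,0.0005,0.0575],"angular":[0,0,0]}]' 40
```

```text
t: 4.63
tool_pos: [514.9, 314.0, 73.1]
tcp_rot: [-3.141, 0.0, -1.616]
contact_force: [-0.5, -0.2, -0.3]
opening: 55.1
```

```bash
python3 snap.py wrist w4;python3 snap.py scene s4
```

```text
4.6833 [514.9 314.   72.9] [-1.7996e+02  1.0000e-02 -9.2570e+01] 54.9 [-0.7 -0.3  0.7]
4.7333 [514.8 314.   72.8] [-1.7997e+02  1.0000e-02 -9.2570e+01] 55.2 [ 0.5 -0.2  0. ]
```

View pics/w4.png

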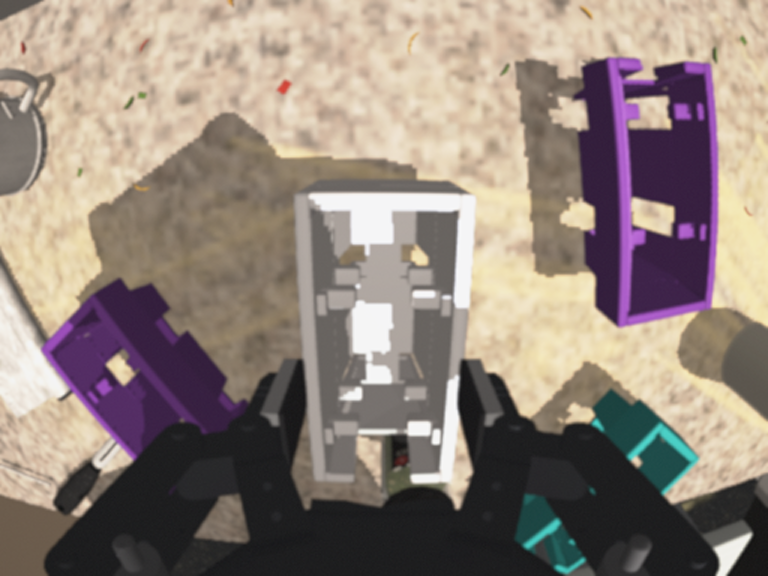

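View pics/s4.png

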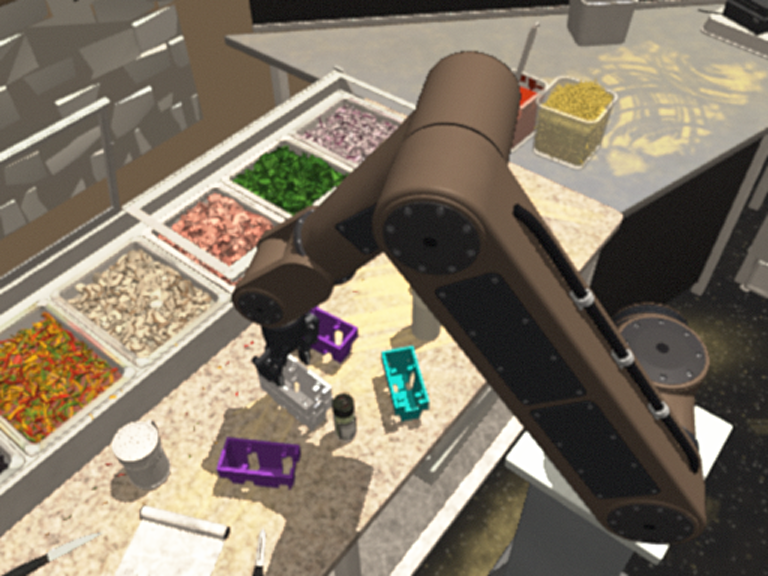

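```bash
python3 -m jog '[{"fingers":0.045,"travel":[0,0,0],"angular":[0,0,0]},{"fingers":0.04,"travel":[0,0,0],"angular":[0,0,0]},{"fingers":0.04,"travel":[0,0,0],"angular":[0,0,0]}]' 40; python3 snap.py wrist w5;python3 - <<'E'
from h import *
c=pickle.load(open("w5.pkl","rb"));im=c["frame"][200:384,130:380,::-1];cv2.imwrite("pics/w5c.png",cv2.resize(im,None,fx=3.2,fy=3.2,interpolation=cv2.INTER_CUBIC))
E
```

```text
t: 4.98
tool_pos: [514.7, 313.9, 72.5]
tcp_rot: [-3.142, -0.0, -1.616]
contact_force: [-0.1, -0.2, 0.0]
opening: 40.2
5.0333 [514.7 313.9  72.4] [ 1.800e+02 -1.000e-02 -9.257e+01] 39.9 [-0.6 -0.3  0.5]
```

View pics/w5c.png

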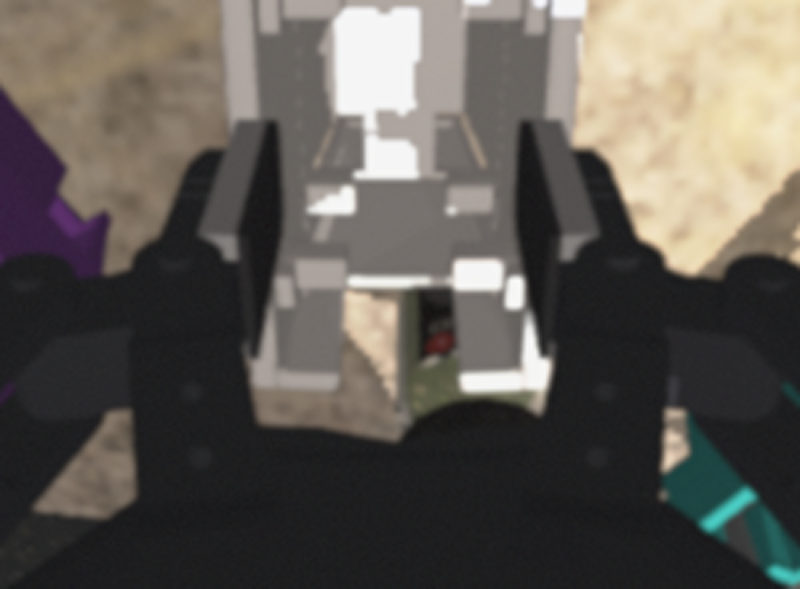

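```bash
python3 - <<'E'
from h import *
from bench import get_obs
c=pickle.load(open("w5.pkl","rb"));o=get_obs();T=Rot.from_euler("xyz",o["tcp_rot"]).as_matrix()
tt=lambda p:proj(c,[o["tool_pos"]+T@np.array(p,float)],True)[0]
for p in [(0,0,0),(20,11,-2),(20,-11,-2),(20,11,-21),(20,-11,-21),(20,11,-38),(-20,11,-2),(-20,-11,-2),(-20,11,-38)]:
    u=tt(p);print(p,u.round(1),"crop",((u-[130,200])*3.2).round())
ax=np.array([np.cos(np.radians(-2.6)),np.sin(np.radians(-2.6))]);n=np.array([-ax[1],ax[0]])
for a,b in((65,32),(65,-32),(-65,32),(-65,-32),(0,32),(0,-32)):
    P=np.r_[np.array([514.8,312.9])+a*ax+b*n,102];u=proj(c,[P],True)[0];print(a,b,u.round(1),"crop",((u-[130,200])*3.2).round())
E
```

```text
(0, 0, 0) [254.5 220.8] crop [399.  67.]
(20, 11, -2) [283.9 236.6] crop [492. 117.]
(20, -11, -2) [285.1 206.6] crop [496.  21.]
(20, 11, -21) [286.6 250.4] crop [501. 161.]
(20, -11, -21) [288.3 218.4] crop [506.  59.]
(20, 11, -38) [289.5 265.1] crop [510. 208.]
(-20, 11, -2) [225.2 236.6] crop [305. 117.]
(-20, -11, -2) [223.9 206.7] crop [301.  21.]
(-20, 11, -38) [219.9 265.2] crop [288. 209.]
65 32 [195.  128.8] crop [ 208. -228.]
65 -32 [318.1 128.9] crop [ 602. -228.]
-65 32 [210.  321.9] crop [256. 390.]
-65 -32 [302.  321.6] crop [550. 389.]
0 32 [201.7 241. ] crop [230. 131.]
0 -32 [310.8 240.8] crop [579. 131.]
```

```bash
python3 - <<'E'
from h import *
c=pickle.load(open("w5.pkl","rb"))
from bench import get_obs
o=get_obs();T=Rot.from_euler("xyz",o["tcp_rot"]).as_matrix()
# camera in tool frame is fixed -> use w5 for all
for half in (42.5,27.5,20):
  for z in (-60,-50,-40,-30,-15,0):
    u=[proj(c,[o["tool_pos"]+T@np.array((-half,y,z),float)],True)[0].round() for y in(-11,11)]
    print(half,z,u[0],u[1],"x1.5",u[0]*1.5,u[1]*1.5)
im=c["frame"][225:330,190:250,::-1];cv2.imwrite("pics/w5d.png",cv2.convertScaleAbs(cv2.resize(im,None,fx=5.5,fy=5.5,interpolation=cv2.INTER_CUBIC),alpha=1.6,beta=30))
E
```

```text
42.5 -60 [167. 250.] [173. 286.] x1.5 [250.5 375. ] [259.5 429. ]
42.5 -50 [172. 241.] [177. 276.] x1.5 [258.  361.5] [265.5 414. ]
42.5 -40 [177. 232.] [181. 266.] x1.5 [265.5 348. ] [271.5 399. ]
42.5 -30 [181. 224.] [185. 257.] x1.5 [271.5 336. ] [277.5 385.5]
42.5 -15 [186. 214.] [189. 245.] x1.5 [279. 321.] [283.5 367.5]
42.5 0 [191. 205.] [193. 235.] x1.5 [286.5 307.5] [289.5 352.5]
27.5 -60 [197. 251.] [201. 288.] x1.5 [295.5 376.5] [301.5 432. ]
27.5 -50 [201. 241.] [204. 277.] x1.5 [301.5 361.5] [306.  415.5]
27.5 -40 [204. 233.] [207. 267.] x1.5 [306.  349.5] [310.5 400.5]
27.5 -30 [206. 225.] [209. 258.] x1.5 [309.  337.5] [313.5 387. ]
27.5 -15 [210. 214.] [212. 246.] x1.5 [315. 321.] [318. 369.]
27.5 0 [213. 206.] [215. 235.] x1.5 [319.5 309. ] [322.5 352.5]
20 -60 [213. 251.] [216. 288.] x1.5 [319.5 376.5] [324. 432.]
20 -50 [215. 242.] [218. 277.] x1.5 [322.5 363. ] [327.  415.5]
20 -40 [217. 233.] [220. 267.] x1.5 [325.5 349.5] [330.  400.5]
20 -30 [219. 225.] [221. 258.] x1.5 [328.5 337.5] [331.5 387. ]
20 -15 [222. 215.] [223. 246.] x1.5 [333.  322.5] [334.5 369. ]
20 0 [224. 206.] [225. 235.] x1.5 [336. 309.] [337.5 352.5]
```

View pics/w5d.png

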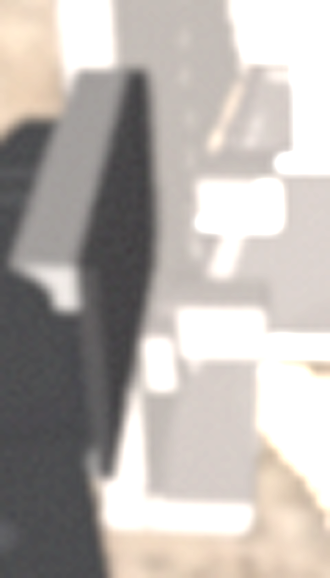

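```bash
python3 - <<'E'
from h import *
c=pickle.load(open("s4.pkl","rb"))
p=np.array([514.8,314,72.8]);T=Rot.from_euler("xyz",[180,0,-92.57],degrees=True).as_matrix()
im=cv2.resize(c["frame"][205:285,160:240,::-1],None,fx=7,fy=7,interpolation=cv2.INTER_CUBIC)
for h_ in(-27.5,27.5):
  for y in(-11,11):
    for z,col in((-6,(0,0,255)),(-48,(0,255,0))):
      u=proj(c,[p+T@np.array((h_,y,z))])[0];cv2.circle(im,tuple(((u-[160,205]+.5)*7).astype(int)),4,col,-1)
cv2.imwrite("pics/s4c.png",im)
E
```

View pics/s4c.png

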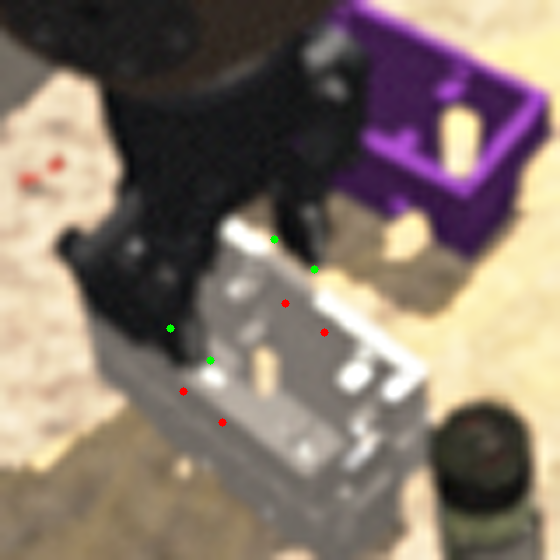

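The fingers closed above the rim. Both the wrist and scene pictures put the fingertips about 45 mm behind the reported TCP (tip z ≈ 117 here), so I'll allow for that offset. I'll reopen, go lower and check.

```bash
python3 -m jog '[{"fingers":0.085,"travel":[0.001,0,0],"angular":[0,0,0]},{"fingers":0.085,"travel":[0.001,0,0],"angular":[0,0,0]},{"fingers":0.085,"travel":[0.001,0,0],"angular":[0,0,0]},{"fingers":0.085,"travel":[0.001,0,0],"angular":[0,0,0]},{"fingers":0.085,"travel":[0.001,0,0],"angular":[0,0,0]},{"fingers":0.085,"travel":[0.001,0,0.006],"angular":[0,0,0]},{"fingers":0.085,"travel":[0.001,0,0.014],"angular":[0,0,0]}]' 40; python3 snap.py wrist w6
```

```text
t: 5.62
tool_pos: [514.9, 313.1, 58.4]
tcp_rot: [-3.141, 0.0, -1.616]
contact_force: [-0.4, 0.8, -0.2]
opening: 85.1
5.6667 [514.  312.6  56.4] [ 1.7992e+02 -5.0000e-02 -9.2570e+01] 85.0 [-1.3 -0.5 -1.5]
```

View pics/w6.png

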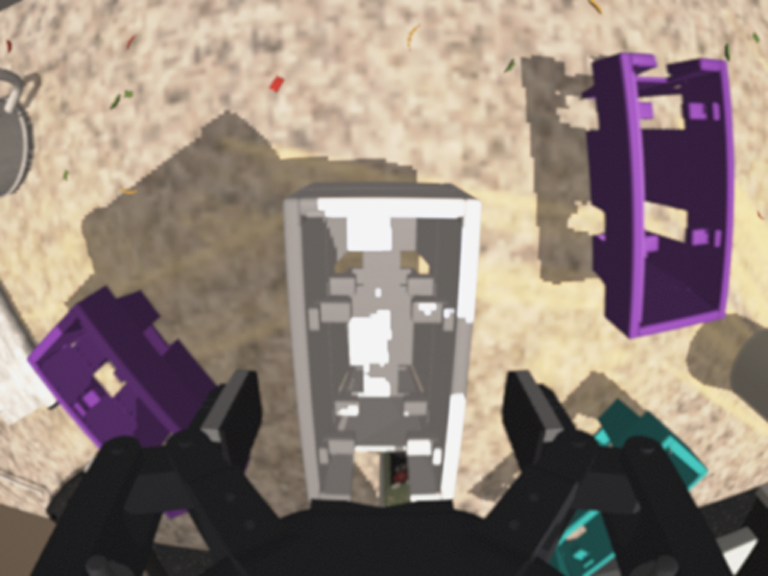

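```bash
python3 -m jog '[{"fingers":0.085,"travel":[0,0,0.01],"angular":[0,0,0]},{"fingers":0.085,"travel":[0,0,0.022],"angular":[0,0,0]},{"fingers":0.085,"travel":[0,0,0.03],"angular":[0,0,0]},{"fingers":0.085,"travel":[0,0,0.034],"angular":[0,0,0]},{"fingers":0.07,"travel":[0,0,0.034],"angular":[0,0,0]},{"fingers":0.06,"travel":[0,0,0.034],"angular":[0,0,0]},{"fingers":0.055,"travel":[0,0,0.034],"angular":[0,0,0]},{"fingers":0.05,"travel":[0,0,0.034],"angular":[0,0,0]},{"fingers":0.05,"travel":[0,0,0.034],"angular":[0,0,0]}]' 40; python3 snap.py wrist w7
```

```text
t: 6.42
tool_pos: [514.8, 313.0, 24.8]
tcp_rot: [-3.141, 0.0, -1.616]
contact_force: [0.1, 0.7, -0.8]
opening: 63.5
6.4667 [514.8 313.   24.7] [-1.7997e+02  1.0000e-02 -9.2570e+01] 63.6 [-0.1  1.4 -2. ]
```

View pics/w7.png

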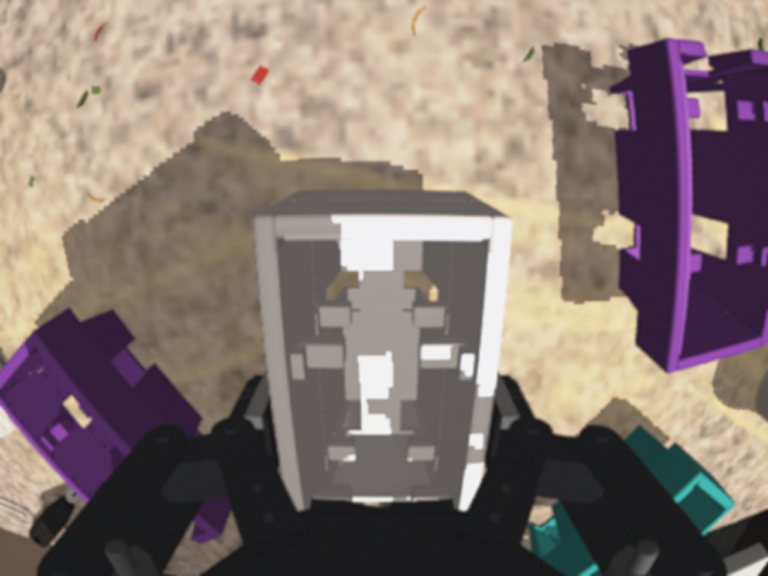

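```bash
python3 -m jog '[{"fingers":0.05,"travel":[0,0,-0.004],"angular":[0,0,0]},{"fingers":0.05,"travel":[0,0,-0.012],"angular":[0,0,0]},{"fingers":0.05,"travel":[0,0,-0.024],"angular":[0,0,0]},{"fingers":0.05,"travel":[0,0,-0.04],"angular":[0,0,0]},{"fingers":0.05,"travel":[0,0,-0.06],"angular":[0,0,0]},{"fingers":0.05,"travel":[0,0,-0.08],"angular":[0,0,0]},{"fingers":0.05,"travel":[0,0,-0.1],"angular":[0,0,0]},{"fingers":0.05,"travel":[0,0,-0.12],"angular":[0,0,0]},{"fingers":0.05,"travel":[0,0,-0.135],"angular":[0,0,0]},{"fingers":0.05,"travel":[0,0,-0.14],"angular":[0,0,0]}]' 40; python3 snap.py scene s8; python3 - <<'E'
from h import *
c=pickle.load(open("s8.pkl","rb"))
cv2.imwrite("pics/s8c.png",cv2.resize(c["frame"][130:310,140:320,::-1],(600,600),interpolation=cv2.INTER_CUBIC))
E
```

```text
t: 7.3
tool_pos: [515.4, 313.3, 168.2]
tcp_rot: [-3.137, 0.002, -1.616]
contact_force: [0.4, -0.9, -1.1]
opening: 63.3
7.35 [515.3 313.3 167.6] [-1.7979e+02  1.1000e-01 -9.2560e+01] 63.2 [ 0.4  0.2 -0.6]
```

View pics/s8c.png

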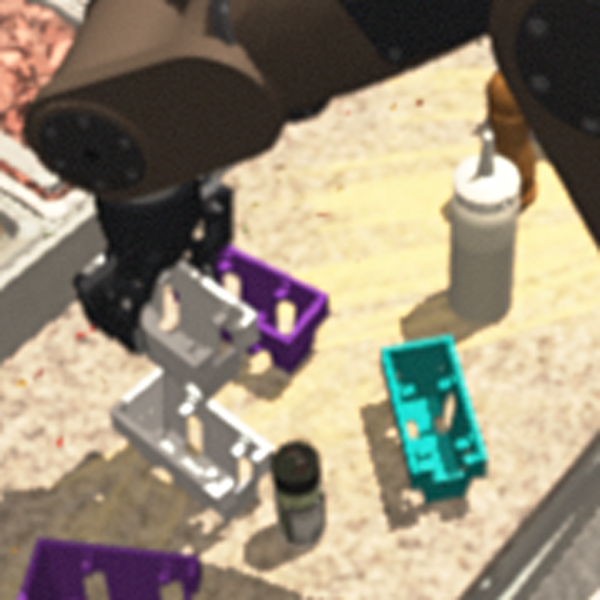

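```bash
python3 -c "
from h import *
go(512,200,265,-91);go(511,-228.1,265,-80.9)"
```

```text
travel [ 0.1131 -0.0021 -0.0976] mm 149 ang [-0.043  0.021 -0.313]
travel [ 0.5408 -0.0203 -0.0983] mm 550 ang [-0.045  0.017 -2.333]
```

```bash
python3 -m jog '[{"fingers":0.05,"travel":[0.004,0,-0.012],"angular":[0,0,0]},{"fingers":0.05,"travel":[0.014,-0.001,-0.032],"angular":[0,0,0]},{"fingers":0.05,"travel":[0.03,-0.001,-0.055],"angular":[-0.02,0,-0.1]},{"fingers":0.05,"travel":[0.054,-0.002,-0.076],"angular":[-0.04,0.02,-0.2]},{"fingers":0.05,"travel":[0.085,-0.003,-0.092],"angular":[-0.04,0.02,-0.35]},{"fingers":0.05,"travel":[0.12,-0.005,-0.098],"angular":[-0.04,0.02,-0.5]},{"fingers":0.05,"travel":[0.157,-0.006,-0.098],"angular":[-0.04,0.02,-0.7]},{"fingers":0.05,"travel":[0.194,-0.007,-0.098],"angular":[-0.04,0.02,-0.85]},{"fingers":0.05,"travel":[0.231,-0.009,-0.098],"angular":[-0.04,0.02,-1.0]},{"fingers":0.05,"travel":[0.268,-0.01,-0.098],"angular":[-0.04,0.02,-1.2]}]'; python3 -c "
from h import *
go(511,-228.1,265,-80.9)"
```

```text
t: 8.18
tool_pos: [511.9, 42.9, 262.4]
tcp_rot: [3.137, -0.002, -1.51]
contact_force: [1.0, -0.1, -1.9]
opening: 64.1
travel [ 0.2704  0.0173 -0.0021] mm 271 ang [ 0.052 -0.016 -1.125]
```

```bash
python3 -m jog '[{"fingers":0.05,"travel":[0.037,0.002,0],"angular":[0,0,-0.15]},{"fingers":0.05,"travel":[0.074,0.005,0],"angular":[0,0,-0.3]},{"fingers":0.05,"travel":[0.111,0.007,0],"angular":[0,0,-0.45]},{"fingers":0.05,"travel":[0.148,0.01,0],"angular":[0,0,-0.6]},{"fingers":0.05,"travel":[0.185,0.012,0],"angular":[0,0,-0.8]},{"fingers":0.05,"travel":[0.218,0.014,0],"angular":[0,0,-0.95]},{"fingers":0.05,"travel":[0.245,0.016,0],"angular":[0,0,-1.05]},{"fingers":0.05,"travel":[0.262,0.017,0],"angular":[0,0,-1.13]},{"fingers":0.05,"travel":[0.27,0.017,0],"angular":[0,0,-1.13]},{"fingers":0.05,"travel":[0.27,0.017,0],"angular":[0,0,-1.13]}]'; python3 snap.py wrist w9; python3 -c "
from h import *
go(511,-228.1,265,-80.9)"
```

```text
t: 9.02
tool_pos: [511.4, -227.0, 262.5]
tcp_rot: [3.137, -0.001, -1.414]
contact_force: [-0.4, 0.4, -2.0]
opening: 63.7
9.0667 [ 511.5 -225.8  262.6] [ 1.7974e+02 -3.0000e-02 -8.0990e+01] 63.6 [ 1.  -0.  -1.1]
travel [ 0.0022  0.0008 -0.0024] mm 3 ang [ 0.052 -0.005 -0.019]
```

View pics/w9.png

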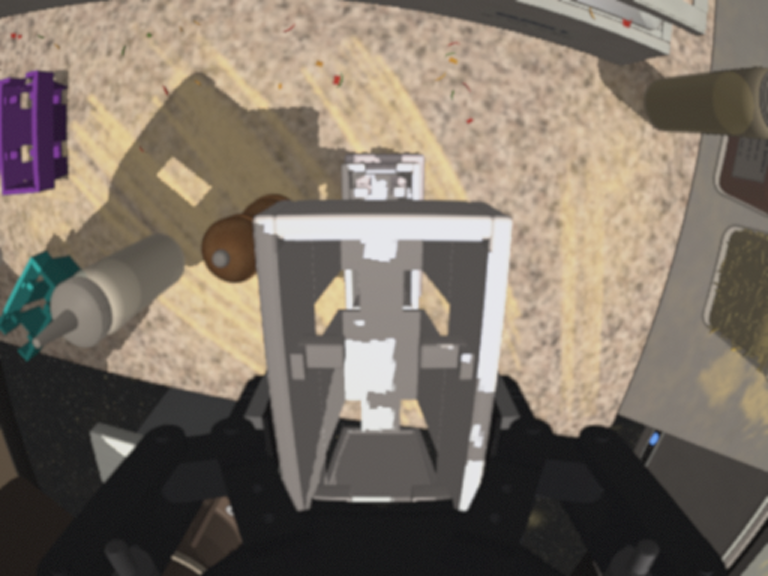

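```bash
python3 - <<'E'
from h import *
from bench import get_obs
for n,p,yaw in(("w7",np.array([514.8,313.0,24.7]),-92.57),("w9",np.array([511.5,-225.8,262.6]),-80.99)):
    c=pickle.load(open(n+".pkl","rb"));T=Rot.from_euler("xyz",[180,0,yaw],degrees=True).as_matrix()
    W=onz(c,np.array([(256,216),(511,216),(303,509),(459,509)])/1.5,p[2]+77.3,True)
    print(((W-p)@T).round(1))
E
```

```text
[[-30.8 -65.2 -77.3]
 [ 31.4 -65.2 -77.3]
 [-26.7  31.9 -77.3]
 [ 25.8  32.  -77.3]]
[[-29.5 -65.5 -77.3]
 [ 32.5 -65.4 -77.3]
 [-25.6  31.7 -77.3]
 [ 26.9  31.9 -77.3]]
```

```bash
python3 - <<'E'
from h import *
c=pickle.load(open("w9.pkl","rb"))
cv2.imwrite("pics/w9c.png",cv2.resize(c["frame"][95:145,215:295,::-1],None,fx=8,fy=8,interpolation=cv2.INTER_CUBIC))
ax=np.array([np.cos(np.radians(9.1)),np.sin(np.radians(9.1))]);n=np.array([-ax[1],ax[0]])
for a,b in((65,32),(65,-32),(30,32),(30,-32)):
    P=np.r_[np.array([510.8,-228.1])+a*ax+b*n,79];u=proj(c,[P],True)[0];print(a,b,((u-[215,95]+.5)*8).round())
E
```

```text
65 32 [111. 115.]
65 -32 [532. 114.]
30 32 [116. 340.]
30 -32 [529. 339.]
```

View pics/w9c.png

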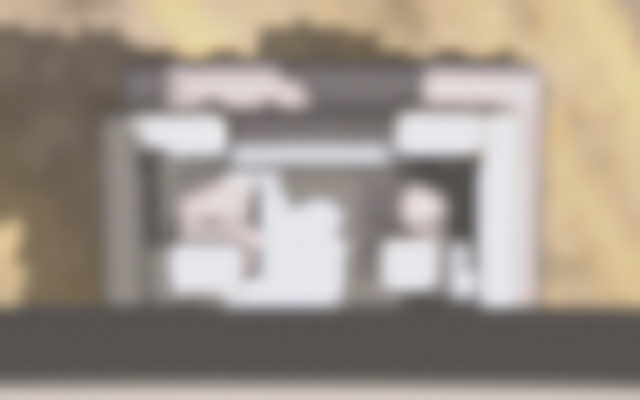

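```bash
python3 -m jog '[{"fingers":0.05,"travel":[0.0005,0,0.01],"angular":[0.03,0,0]},{"fingers":0.05,"travel":[0.001,0,0.03],"angular":[0.05,0,0]},{"fingers":0.05,"travel":[0.001,0,0.055],"angular":[0.05,0,0]},{"fingers":0.05,"travel":[0.001,0,0.08],"angular":[0.05,0,0]},{"fingers":0.05,"travel":[0.001,0,0.1],"angular":[0.05,0,0]},{"fingers":0.05,"travel":[0.001,0,0.11],"angular":[0.05,0,0]},{"fingers":0.05,"travel":[0.001,0,0.113],"angular":[0.05,0,0]},{"fingers":0.05,"travel":[0.001,0,0.113],"angular":[0.05,0,0]},{"fingers":0.05,"travel":[0.001,0,0.113],"angular":[0.05,0,0]}]'; python3 snap.py wrist w10; python3 - <<'E'
from h import *
c=pickle.load(open("w10.pkl","rb"))
cv2.imwrite("pics/w10c.png",cv2.resize(c["frame"][85:185,155:355,::-1],None,fx=4,fy=4,interpolation=cv2.INTER_CUBIC))
ax=np.array([np.cos(np.radians(9.1)),np.sin(np.radians(9.1))]);n=np.array([-ax[1],ax[0]])
for a,b in((65,32),(65,-32)):
    P=np.r_[np.array([510.8,-228.1])+a*ax+b*n,79];u=proj(c,[P],True)[0];print(a,b,((u-[155,85]+.5)*4).round())
E
```

```text
t: 9.82
tool_pos: [512.1, -226.8, 151.0]
tcp_rot: [-3.14, -0.002, -1.412]
contact_force: [0.0, -0.2, -1.6]
opening: 63.6
9.8667 [ 512.2 -227.   151.2] [-1.7988e+02 -1.4000e-01 -8.0900e+01] 63.4 [-0.2 -0.3 -1.3]
65 32 [253. 131.]
65 -32 [553. 131.]
```

View pics/w10c.png

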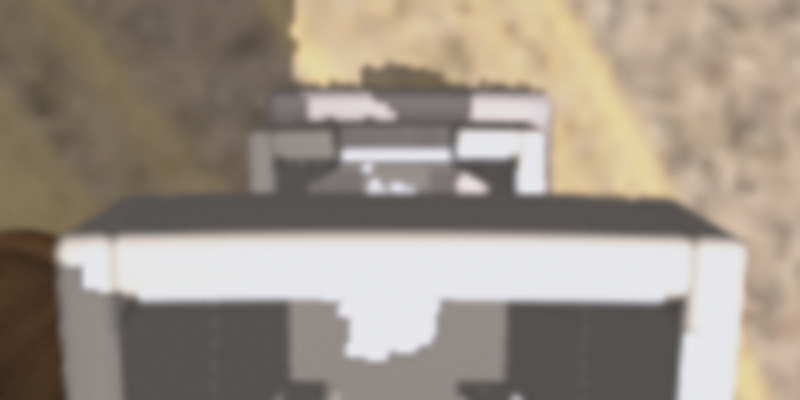

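```bash
python3 - <<'E'
from h import *
c=pickle.load(open("w10.pkl","rb"));p=np.array([512.1,-226.9,151.1]);T=Rot.from_euler("xyz",[180,0,-80.9],degrees=True).as_matrix()
f=lambda q:np.array(q)/4+[154.5,84.5]
for q,z in(([(250,129),(548,129)],79),([(57,238),(745,238)],151.1+77.3)):
    W=onz(c,f(q),z,True);L=(W-p)@T;print(W.round(1),L.round(1),L.mean(0).round(2))
E
```

```text
[[ 570.2 -185.5   79. ]
 [ 580.2 -248.2   79. ]] [[-31.7 -63.9  72.1]
 [ 31.8 -63.8  72.1]] [ 3.000e-02 -6.388e+01  7.210e+01]
[[ 571.5 -185.2  228.4]
 [ 581.4 -247.4  228.4]] [[-31.8 -65.2 -77.3]
 [ 31.2 -65.2 -77.3]] [ -0.3  -65.21 -77.3 ]
```

```bash
python3 -m jog '[{"fingers":0.05,"travel":[0,0.001,0.01],"angular":[0,0,0]},{"fingers":0.05,"travel":[0,0.001,0.03],"angular":[0,0,0]},{"fingers":0.05,"travel":[0,0.001,0.05],"angular":[0,0,0]},{"fingers":0.05,"travel":[0,0.001,0.064],"angular":[0,0,0]},{"fingers":0.05,"travel":[0,0.001,0.072],"angular":[0,0,0]},{"fingers":0.05,"travel":[0,0.001,0.076],"angular":[0,0,0]},{"fingers":0.05,"travel":[0,0.001,0.079],"angular":[0,0,0]},{"fingers":0.05,"travel":[0,0.001,0.081],"angular":[0,0,0]},{"fingers":0.05,"travel":[0,0.001,0.082],"angular":[0,0,0]}]'; python3 snap.py wrist w11
```

```text
t: 10.62
tool_pos: [510.9, -227.4, 68.4]
tcp_rot: [-3.14, -0.002, -1.412]
contact_force: [0.7, -0.8, -1.1]
opening: 63.6
10.6667 [ 510.9 -227.4   68.3] [-1.7993e+02 -1.0000e-01 -8.0920e+01] 63.3 [-0.7 -0.3 -2. ]
```

```bash
python3 -m jog '[{"fingers":0.05,"travel":[0,0,0.001],"angular":[0,0,0]},{"fingers":0.05,"travel":[0,0,0.002],"angular":[0,0,0]},{"fingers":0.05,"travel":[0,0,0.003],"angular":[0,0,0]}]'
```

```text
t: 10.92
tool_pos: [510.8, -227.3, 65.2]
tcp_rot: [-3.14, -0.002, -1.412]
contact_force: [-0.0, -0.2, -1.5]
opening: 63.1
```

View pics/w11.png

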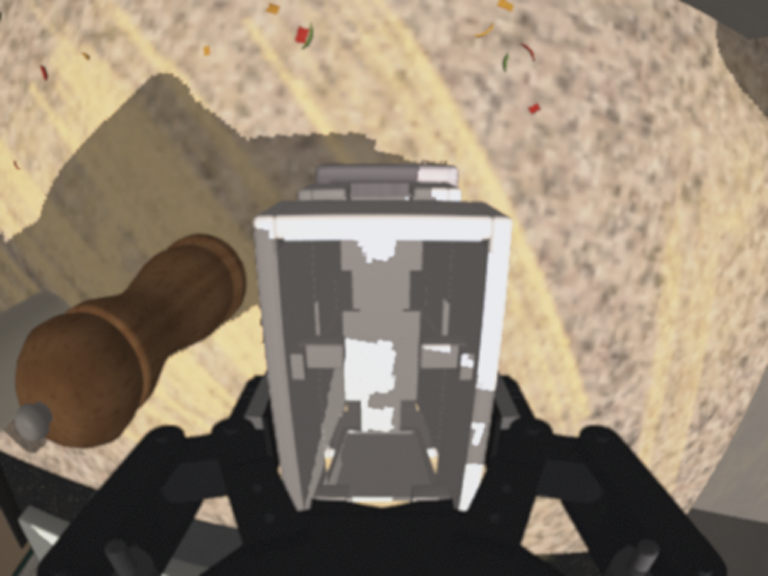

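```bash
python3 -m jog '[{"fingers":0.05,"travel":[0,0,0.0005],"angular":[0,0,0]},{"fingers":0.05,"travel":[0,0,0.001],"angular":[0,0,0]},{"fingers":0.05,"travel":[0,0,0.0015],"angular":[0,0,0]}]'
```

```text
t: 11.17
tool_pos: [510.7, -227.3, 63.5]
tcp_rot: [-3.141, -0.001, -1.412]
contact_force: [0.3, 0.4, -0.6]
opening: 63.7
```

```bash
python3 -m jog '[{"fingers":0.05,"travel":[0,0,0.0005],"angular":[0,0,0]},{"fingers":0.05,"travel":[0,0,0.001],"angular":[0,0,0]},{"fingers":0.05,"travel":[0,0,0.001],"angular":[0,0,0]}]'
```

```text
t: 11.42
tool_pos: [510.8, -227.4, 63.1]
tcp_rot: [-3.14, -0.002, -1.412]
contact_force: [-2.2, 0.2, 6.0]
opening: 63.1
```

```bash
python3 -m jog '[{"fingers":0.066,"travel":[0,0,-0.0005],"angular":[0,0,0]},{"fingers":0.07,"travel":[0,0,-0.0005],"angular":[0,0,0]},{"fingers":0.076,"travel":[0,0,-0.0005],"angular":[0,0,0]},{"fingers":0.076,"travel":[0,0,-0.0005],"angular":[0,0,0]},{"fingers":0.076,"travel":[0,0,-0.0005],"angular":[0,0,0]}]'; python3 snap.py wrist w12
```

```text
t: 11.83
tool_pos: [510.6, -227.2, 62.9]
tcp_rot: [-3.141, -0.001, -1.412]
contact_force: [0.8, 0.0, -0.7]
opening: 76.0
11.8833 [ 510.6 -227.2   62.9] [-1.7997e+02 -7.0000e-02 -8.0920e+01] 76.1 [ 0.  -0.3  0.9]
```

View pics/w12.png

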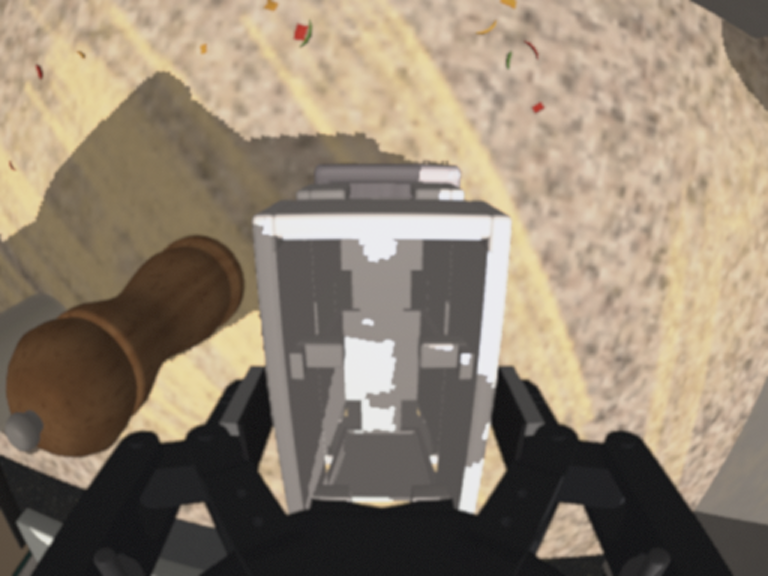

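```bash
python3 -m jog '[{"fingers":0.076,"travel":[0,0,-0.006],"angular":[0,0,0]},{"fingers":0.076,"travel":[0,0,-0.02],"angular":[0,0,0]},{"fingers":0.076,"travel":[0,0,-0.045],"angular":[0,0,0]},{"fingers":0.076,"travel":[0,0,-0.08],"angular":[0,0,0]},{"fingers":0.08,"travel":[0,0,-0.12],"angular":[0,0,0]},{"fingers":0.085,"travel":[0,0,-0.16],"angular":[0,0,0]},{"fingers":0.085,"travel":[0,0,-0.195],"angular":[0,0,0]},{"fingers":0.085,"travel":[0,0,-0.21],"angular":[0,0,0]},{"fingers":0.085,"travel":[0,0,-0.215],"angular":[0,0,0]},{"fingers":0.085,"travel":[0,0,-0.215],"angular":[0,0,0]}]'; python3 snap.py wrist w13;  python3 snap.py scene s13;python3 - <<'E'
from h import *
c=pickle.load(open("w13.pkl","rb"))
cv2.imwrite("pics/w13c.png",cv2.resize(c["frame"][95:235,205:305,::-1],None,fx=4.2,fy=4.2,interpolation=cv2.INTER_CUBIC))
c=pickle.load(open("s13.pkl","rb"))
cv2.imwrite("pics/s13c.png",cv2.resize(c["frame"][110:230,250:370,::-1],None,fx=5,fy=5,interpolation=cv2.INTER_CUBIC))
E
```

```text
t: 12.72
tool_pos: [510.6, -227.0, 279.0]
tcp_rot: [-3.139, -0.003, -1.412]
contact_force: [-0.7, 0.2, -1.1]
opening: 85.2
12.7667 [ 510.2 -226.8  277.5] [-1.7998e+02 -6.0000e-02 -8.0920e+01] 85.2 [ 0.5 -1.2  0.1]
12.8167 [ 510.  -226.7  276.7] [179.95  -0.   -80.92] 84.9 [-0.3  0.2 -0.9]
```

View pics/w13c.png

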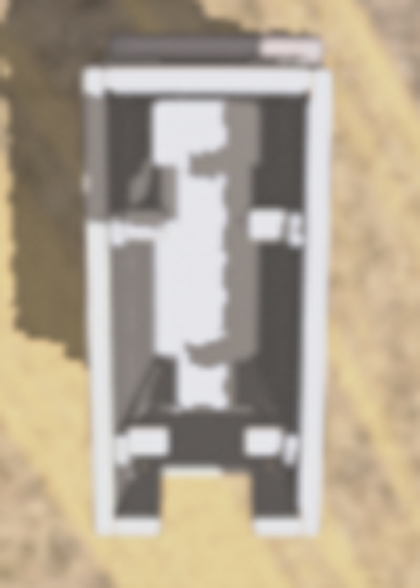

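View pics/s13c.png

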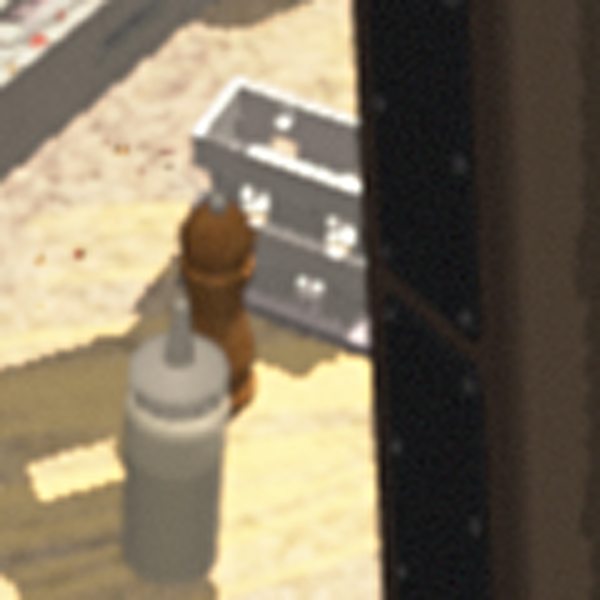

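```bash
python3 - <<'E'
from h import *
c=pickle.load(open("w13.pkl","rb"))
P=np.array([(84,68),(330,68),(319,533),(96,533)])/4.2+[204.5,94.5]
W=onz(c,P,141,True);print(W.round(1),W.mean(0).round(1));D=lambda a,b:np.linalg.norm(W[a]-W[b]).round(1)
print(D(0,1),D(1,2),D(2,3),D(3,0))
for a,b in((3,0),(2,1)): d=W[b]-W[a];print(np.degrees(np.arctan2(d[1],d[0])).round(2))
go(514.8,313,265,-92.6)
E
```

```text
[[ 570.4 -185.7  141. ]
 [ 580.2 -247.5  141. ]
 [ 453.3 -267.9  141. ]
 [ 443.6 -205.8  141. ]] [ 511.9 -226.7  141. ]
62.6 128.5 62.8 128.4
9.03
9.13
travel [-0.5322 -0.09    0.0116] mm 540 ang [ 1.000e-02 -1.000e-03  2.336e+00]
```

```bash
python3 -m jog '[{"fingers":0.085,"travel":[-0.014,-0.002,0],"angular":[0,0,0]},{"fingers":0.085,"travel":[-0.045,-0.007,0.005],"angular":[0,0,0.2]},{"fingers":0.085,"travel":[-0.083,-0.014,0.01],"angular":[0,0,0.4]},{"fingers":0.085,"travel":[-0.122,-0.02,0.015],"angular":[0,0,0.6]},{"fingers":0.085,"travel":[-0.162,-0.027,0.02],"angular":[0,0,0.8]},{"fingers":0.085,"travel":[-0.202,-0.034,0.025],"angular":[0,0,1.0]},{"fingers":0.085,"travel":[-0.242,-0.041,0.03],"angular":[0,0,1.2]},{"fingers":0.085,"travel":[-0.282,-0.047,0.035],"angular":[0,0,1.5]},{"fingers":0.085,"travel":[-0.322,-0.054,0.04],"angular":[0,0,1.8]},{"fingers":0.085,"travel":[-0.362,-0.061,0.04],"angular":[0,0,2.1]}]'; python3 -c "
from h import *
go(514.8,313,190,-92.6)"
```

```text
t: 13.65
tool_pos: [511.9, 142.5, 235.4]
tcp_rot: [3.139, -0.002, -1.597]
contact_force: [1.0, 0.0, 0.6]
opening: 84.9
travel [-0.1706  0.0014  0.0451] mm 176 ang [ 0.033 -0.02   0.223]
```

```bash
python3 -m jog '[{"fingers":0.085,"travel":[-0.036,0,0],"angular":[0,0,0.1]},{"fingers":0.085,"travel":[-0.072,0,0.008],"angular":[0,0,0.15]},{"fingers":0.085,"travel":[-0.108,0.001,0.018],"angular":[0.03,0,0.22]},{"fingers":0.085,"travel":[-0.14,0.001,0.03],"angular":[0.03,-0.02,0.22]},{"fingers":0.085,"travel":[-0.16,0.001,0.04],"angular":[0.03,-0.02,0.22]},{"fingers":0.085,"travel":[-0.168,0.001,0.045],"angular":[0.03,-0.02,0.22]},{"fingers":0.085,"travel":[-0.17,0.001,0.045],"angular":[0.03,-0.02,0.22]},{"fingers":0.085,"travel":[-0.17,0.001,0.045],"angular":[0.03,-0.02,0.22]}]'; python3 snap.py wrist w14; python3 - <<'E'
from h import *
c=pickle.load(open("w14.pkl","rb"))
cv2.imwrite("pics/w14c.png",cv2.resize(c["frame"][95:235,205:305,::-1],None,fx=4.2,fy=4.2,interpolation=cv2.INTER_CUBIC))
E
```

```text
t: 14.32
tool_pos: [516.3, 309.8, 191.6]
tcp_rot: [-3.14, -0.0, -1.614]
contact_force: [-0.4, 0.4, 0.8]
opening: 85.2
14.3667 [516.7 309.3 192.2] [-1.7983e+02  1.0000e-02 -9.2530e+01] 84.7 [-0.7  0.  -0.5]
```

View pics/w14c.png

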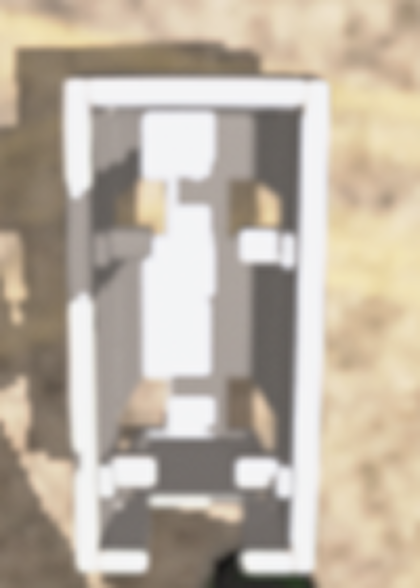

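```bash
python3 - <<'E'
from h import *
c=pickle.load(open("w14.pkl","rb"))
P=np.array([(64,78),(328,78),(313,574),(77,574)])/4.2+[204.5,94.5]
W=onz(c,P,72,True);print(W.round(1),W.mean(0).round(1));D=lambda a,b:np.linalg.norm(W[a]-W[b]).round(1)
print(D(0,1),D(1,2),D(2,3),D(3,0))
for a,b in((3,0),(2,1)): d=W[b]-W[a];print(np.degrees(np.arctan2(d[1],d[0])).round(2))
go(514.8,313,-5,-92.6)
E
```

```text
[[581.9 341.8  72. ]
 [579.  278.4  72. ]
 [448.4 284.7  72. ]
 [451.2 348.3  72. ]] [515.1 313.3  72. ]
63.4 130.8 63.6 130.9
-2.85
-2.77
travel [-0.0036  0.0026  0.1972] mm 197 ang [-0.033  0.001  0.014]
```

```bash
python3 -m jog '[{"fingers":0.085,"travel":[-0.001,0.001,0.012],"angular":[0,0,0]},{"fingers":0.085,"travel":[-0.003,0.002,0.036],"angular":[0,0,0.05]},{"fingers":0.085,"travel":[-0.0038,0.0024,0.068],"angular":[-0.03,0,0.05]},{"fingers":0.085,"travel":[-0.0038,0.0024,0.1],"angular":[-0.03,0,0.05]},{"fingers":0.085,"travel":[-0.0038,0.0024,0.13],"angular":[-0.03,0,0.05]},{"fingers":0.085,"travel":[-0.0038,0.0024,0.157],"angular":[-0.03,0,0.05]},{"fingers":0.085,"travel":[-0.0038,0.0024,0.178],"angular":[-0.03,0,0.05]},{"fingers":0.085,"travel":[-0.0038,0.0024,0.191],"angular":[-0.03,0,0.05]},{"fingers":0.085,"travel":[-0.0038,0.0024,0.197],"angular":[-0.03,0,0.05]},{"fingers":0.085,"travel":[-0.0038,0.0024,0.197],"angular":[-0.03,0,0.05]}]'; python3 snap.py wrist w15
```

```text
t: 15.2
tool_pos: [515.4, 312.8, -5.1]
tcp_rot: [3.141, 0.0, -1.62]
contact_force: [0.3, 0.3, 0.4]
opening: 84.8
15.25 [515.8 313.2  -4.2] [-1.7994e+02  4.0000e-02 -9.2830e+01] 84.7 [ 0.6 -0.1 -0.3]
```

View pics/w15.png

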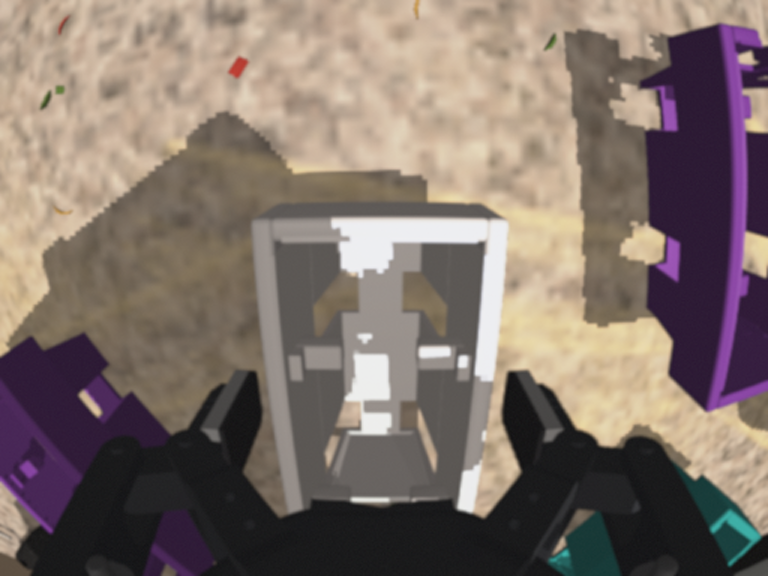

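```bash
python3 -m jog '[{"fingers":0.075,"travel":[0,0,0],"angular":[0,0,0]},{"fingers":0.065,"travel":[0,0,0],"angular":[0,0,0]},{"fingers":0.055,"travel":[0,0,0],"angular":[0,0,0]},{"fingers":0.05,"travel":[0,0,0],"angular":[0,0,0]},{"fingers":0.05,"travel":[0,0,0],"angular":[0,0,0]}]' 40;python3 snap.py wrist w16; python3 -c "
from h import *
c=pickle.load(open('w16.pkl','rb'));cv2.imwrite('pics/w16.png',cv2.resize(c['frame'][130:350,160:350,::-1],None,fx=2.7,fy=2.7,interpolation=cv2.INTER_CUBIC))"
```

```text
t: 15.67
tool_pos: [516.0, 314.1, -3.2]
tcp_rot: [-3.139, 0.001, -1.619]
contact_force: [-0.5, -3.3, 7.1]
opening: 63.3
15.7167 [516.  314.1  -3.2] [-1.7983e+02  8.0000e-02 -9.2770e+01] 63.2 [-0.1 -3.5  7.7]
```

View pics/w16.png

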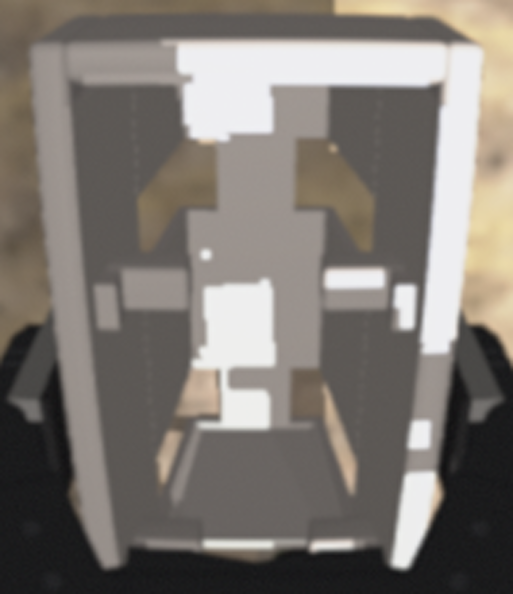

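```bash
python3 -m jog '[{"fingers":0.05,"travel":[0,0,-0.004],"angular":[0,0,0]},{"fingers":0.05,"travel":[0,0,-0.014],"angular":[0,0,0]},{"fingers":0.05,"travel":[0,0,-0.03],"angular":[0,0,0]},{"fingers":0.05,"travel":[0,0,-0.052],"angular":[0,0,0]},{"fingers":0.05,"travel":[0,0,-0.08],"angular":[0,0,0]},{"fingers":0.05,"travel":[0,0,-0.112],"angular":[0,0,0]},{"fingers":0.05,"travel":[0,0,-0.145],"angular":[0,0,0]},{"fingers":0.05,"travel":[0,0,-0.178],"angular":[0,0,0]},{"fingers":0.05,"travel":[0,0,-0.211],"angular":[0,0,0]},{"fingers":0.05,"travel":[0,0,-0.24],"angular":[0,0,0]}]';python3 -c "
from h import *
go(515,200,272,-60);go(515,40,272,10);go(511.5,-226.8,272,99)"
```

```text
t: 16.55
tool_pos: [514.8, 313.8, 238.8]
tcp_rot: [-3.139, 0.002, -1.619]
contact_force: [0.7, 0.2, -0.7]
opening: 63.7
travel [ 0.1136 -0.0058 -0.0334] mm 119 ang [-0.033  0.009 -6.552]
travel [ 0.2734 -0.0135 -0.0336] mm 276 ang [-3.7000e-02 -1.3000e-02 -2.0552e+01]
travel [ 0.5401 -0.0228 -0.034 ] mm 542 ang [2.2000e-02 4.5000e-02 3.3648e+01]
```

```bash
python3 -m jog '[{"fingers":0.05,"travel":[0.005,0,-0.015],"angular":[0,0,-0.8]},{"fingers":0.05,"travel":[0.02,-0.001,-0.027],"angular":[0,0,-2.1]},{"fingers":0.05,"travel":[0.04,-0.002,-0.033],"angular":[0,0,-3.4]},{"fingers":0.05,"travel":[0.062,-0.003,-0.034],"angular":[0,0,-4.7]},{"fingers":0.05,"travel":[0.084,-0.004,-0.034],"angular":[0,0,-6.0]},{"fingers":0.05,"travel":[0.106,-0.005,-0.034],"angular":[0,0,-7.3]},{"fingers":0.05,"travel":[0.128,-0.006,-0.034],"angular":[0,0,-8.6]},{"fingers":0.05,"travel":[0.15,-0.007,-0.034],"angular":[0,0,-9.9]},{"fingers":0.05,"travel":[0.172,-0.008,-0.034],"angular":[0,0,-11.2]},{"fingers":0.05,"travel":[0.194,-0.009,-0.034],"angular":[0,0,-12.5]}]';python3 -c "
from h import *
go(514,-60,272,35);go(511.5,-226.8,272,99)"
```

```text
t: 17.38
tool_pos: [514.1, 118.6, 270.2]
tcp_rot: [-3.14, -0.001, -0.522]
contact_force: [-0.2, -0.2, -0.1]
opening: 63.7
travel [ 0.089   0.1548 -0.002 ] mm 179 ang [-8.0000e-03 -1.9000e-02 -1.2987e+01]
travel [ 0.1701  0.3006 -0.0021] mm 345 ang [ 4.0000e-03 -2.4000e-02 -2.5787e+01]
```

```bash
python3 -m jog '[{"fingers":0.05,"travel":[0.01,0.018,0],"angular":[0,0,-1.3]},{"fingers":0.05,"travel":[0.02,0.035,0],"angular":[0,0,-2.6]},{"fingers":0.05,"travel":[0.03,0.052,0],"angular":[0,0,-3.9]},{"fingers":0.05,"travel":[0.04,0.069,0],"angular":[0,0,-5.2]},{"fingers":0.05,"travel":[0.05,0.086,0],"angular":[0,0,-6.5]},{"fingers":0.05,"travel":[0.06,0.104,0],"angular":[0,0,-7.8]},{"fingers":0.05,"travel":[0.07,0.121,0],"angular":[0,0,-9.1]},{"fingers":0.05,"travel":[0.08,0.138,0],"angular":[0,0,-10.4]},{"fingers":0.05,"travel":[0.089,0.155,0],"angular":[0,0,-11.7]},{"fingers":0.05,"travel":[0.099,0.172,0],"angular":[0,0,-13.0]}]';python3 -c "
from h import *
go(511.5,-226.8,272,99)"
```

```text
t: 18.22
tool_pos: [512.9, -79.6, 270.0]
tcp_rot: [3.141, -0.001, 0.612]
contact_force: [-0.1, 0.3, -0.9]
opening: 63.4
travel [-0.0857  0.1197 -0.0021] mm 147 ang [ 1.3000e-02 -1.2000e-02 -1.2787e+01]
```

```bash
python3 -m jog '[{"fingers":0.05,"travel":[-0.011,0.016,0],"angular":[0,0,-1.3]},{"fingers":0.05,"travel":[-0.022,0.031,0],"angular":[0,0,-2.6]},{"fingers":0.05,"travel":[-0.033,0.046,0],"angular":[0,0,-3.9]},{"fingers":0.05,"travel":[-0.044,0.061,0],"angular":[0,0,-5.2]},{"fingers":0.05,"travel":[-0.055,0.076,0],"angular":[0,0,-6.5]},{"fingers":0.05,"travel":[-0.064,0.09,0],"angular":[0,0,-7.8]},{"fingers":0.05,"travel":[-0.073,0.102,0],"angular":[0,0,-9.1]},{"fingers":0.05,"travel":[-0.08,0.111,0],"angular":[0,0,-10.4]},{"fingers":0.05,"travel":[-0.084,0.117,0],"angular":[0,0,-11.6]},{"fingers":0.05,"travel":[-0.0857,0.1197,0],"angular":[0,0,-12.5]}]';python3 -c "
from h import *
go(511.5,-226.8,222,99.1)"
```

```text
t: 19.05
tool_pos: [510.8, -226.9, 269.8]
tcp_rot: [3.14, -0.0, 1.702]
contact_force: [-0.8, -0.3, -2.3]
opening: 63.2
travel [-0.      0.0006  0.0478] mm 48 ang [ 0.015 -0.002 -0.319]
```

```bash
python3 -m jog '[{"fingers":0.05,"travel":[0,0.0003,0.012],"angular":[0,0,-0.2]},{"fingers":0.05,"travel":[0,0.0006,0.028],"angular":[0.015,0,-0.32]},{"fingers":0.05,"travel":[0,0.0006,0.04],"angular":[0.015,0,-0.32]},{"fingers":0.05,"travel":[0,0.0006,0.046],"angular":[0.015,0,-0.32]},{"fingers":0.05,"travel":[0,0.0006,0.048],"angular":[0.015,0,-0.32]},{"fingers":0.05,"travel":[0,0.0006,0.048],"angular":[0.015,0,-0.32]},{"fingers":0.05,"travel":[0,0.0006,0.048],"angular":[0.015,0,-0.32]}]';python3 snap.py wrist w17;python3 - <<'E'
from h import *
c=pickle.load(open("w17.pkl","rb"))
cv2.imwrite("pics/w17c.png",cv2.resize(c["frame"][85:185,155:355,::-1],None,fx=4,fy=4,interpolation=cv2.INTER_CUBIC))
E
```

```text
t: 19.63
tool_pos: [512.1, -226.0, 221.9]
tcp_rot: [3.141, 0.0, 1.725]
contact_force: [0.1, 0.2, -1.3]
opening: 63.5
19.6833 [ 512.2 -226.1  221.9] [1.7996e+02 2.0000e-02 9.8840e+01] 63.8 [ 0.1 -0.6 -0.9]
```

View pics/w17.png

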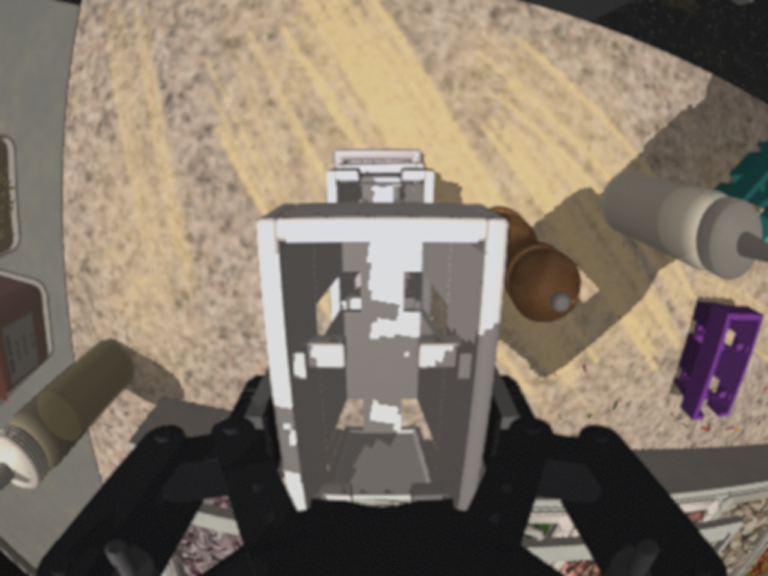

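View pics/w17c.png

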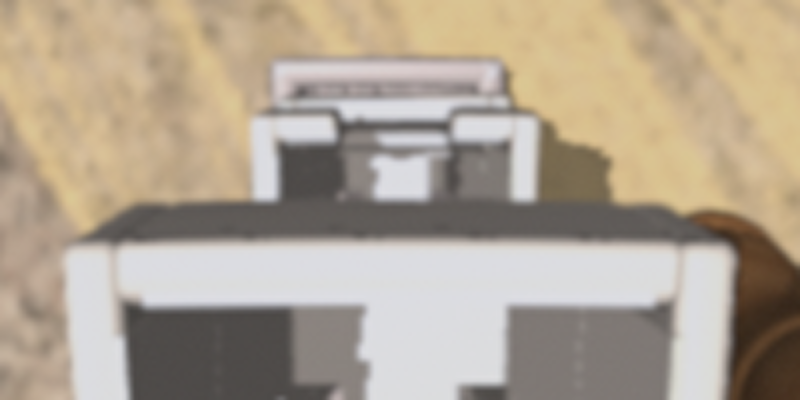

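```bash
python3 - <<'E'
from h import *
c=pickle.load(open("w17.pkl","rb"));p=np.array([512.1,-226.0,221.9]);T=Rot.from_euler("xyz",[180,0,98.84],degrees=True).as_matrix()
f=lambda q:np.array(q)/4+[154.5,84.5]
for q,z in(([(251,112),(539,112)],141),([(66,243),(736,243)],221.9+75.2)):
    W=onz(c,f(q),z,True);L=(W-p)@T;print(W.round(1),L.round(1),L.mean(0).round(2))
E
```

```text
[[ 451.  -268.4  141. ]
 [ 441.3 -205.8  141. ]] [[-32.5 -66.9  80.9]
 [ 30.9 -66.8  80.9]] [ -0.8  -66.85  80.9 ]
[[ 453.2 -266.3  297.1]
 [ 443.6 -204.6  297.1]] [[-30.8 -64.4 -75.2]
 [ 31.7 -64.4 -75.2]] [  0.45 -64.37 -75.2 ]
```

```bash
python3 -m jog '[{"fingers":0.05,"travel":[-0.0012,-0.001,0.01],"angular":[0,0,0]},{"fingers":0.05,"travel":[-0.0012,-0.0025,0.03],"angular":[0,0,0]},{"fingers":0.05,"travel":[-0.0012,-0.0025,0.05],"angular":[0,0,0]},{"fingers":0.05,"travel":[-0.0012,-0.0025,0.066],"angular":[0,0,0]},{"fingers":0.05,"travel":[-0.0012,-0.0025,0.072],"angular":[0,0,0]},{"fingers":0.05,"travel":[-0.0012,-0.0025,0.072],"angular":[0,0,0]},{"fingers":0.05,"travel":[-0.0012,-0.0025,0.072],"angular":[0,0,0]}]';python3 snap.py wrist w18;python3 - <<'E'
from h import *
c=pickle.load(open("w18.pkl","rb"))
cv2.imwrite("pics/w18c.png",cv2.resize(c["frame"][85:185,155:355,::-1],None,fx=4,fy=4,interpolation=cv2.INTER_CUBIC))
E
```

```text
t: 20.27
tool_pos: [509.8, -227.6, 149.4]
tcp_rot: [-3.141, -0.0, 1.725]
contact_force: [0.6, -0.1, -1.4]
opening: 63.3
20.3167 [ 510.  -227.8  149.8] [1.7997e+02 2.0000e-02 9.8830e+01] 63.3 [-0.7 -0.2 -0.7]
```

View pics/w18c.png

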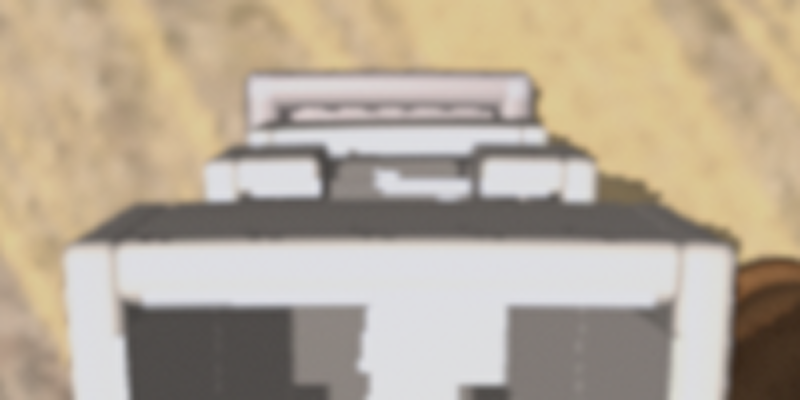

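```bash
python3 - <<'E'
from h import *
c=pickle.load(open("w18.pkl","rb"));p=np.array([509.8,-227.6,149.5]);T=Rot.from_euler("xyz",[180,0,98.84],degrees=True).as_matrix()
f=lambda q:np.array(q)/4+[154.5,84.5]
for q,z in(([(205,158),(597,158)],141),([(66,243),(736,243)],149.5+75.2)):
    W=onz(c,f(q),z,True);L=(W-p)@T;print(L.round(1),L.mean(0).round(2))
E
```

```text
[[-31.1 -63.9   8.5]
 [ 32.  -63.8   8.5]] [  0.46 -63.86   8.5 ]
[[-30.8 -64.4 -75.2]
 [ 31.6 -64.3 -75.2]] [  0.38 -64.37 -75.2 ]
```

Lateral is within 0.1 mm and along the length within 0.5 mm. I'll lower it slowly.

```bash
python3 -m jog '[{"fingers":0.05,"travel":[0,0.0003,0.004],"angular":[0,0,0]},{"fingers":0.05,"travel":[0,0.0003,0.009],"angular":[0,0,0]},{"fingers":0.05,"travel":[0,0.0003,0.013],"angular":[0,0,0]},{"fingers":0.05,"travel":[0,0.0003,0.016],"angular":[0,0,0]},{"fingers":0.05,"travel":[0,0.0003,0.018],"angular":[0,0,0]},{"fingers":0.05,"travel":[0,0.0003,0.019],"angular":[0,0,0]},{"fingers":0.05,"travel":[0,0.0003,0.02],"angular":[0,0,0]}]'; python3 -m jog '[{"fingers":0.05,"travel":[0,0,0.0005],"angular":[0,0,0]},{"fingers":0.05,"travel":[0,0,0.001],"angular":[0,0,0]},{"fingers":0.05,"travel":[0,0,0.001],"angular":[0,0,0]}]'
```

```text
t: 20.9
tool_pos: [509.9, -227.5, 128.9]
tcp_rot: [-3.141, -0.001, 1.725]
contact_force: [0.1, -0.3, -1.5]
opening: 63.6
t: 21.15
tool_pos: [509.9, -227.5, 128.0]
tcp_rot: [-3.141, -0.0, 1.725]
contact_force: [-0.3, 0.1, -0.4]
opening: 63.6
```

```bash
python3 -m jog '[{"fingers":0.05,"travel":[0,0,0.0005],"angular":[0,0,0]},{"fingers":0.05,"travel":[0,0,0.001],"angular":[0,0,0]},{"fingers":0.05,"travel":[0,0,0.001],"angular":[0,0,0]}]'
```

```text
t: 21.4
tool_pos: [510.1, -227.6, 127.8]
tcp_rot: [3.141, 0.0, 1.725]
contact_force: [-1.1, 0.4, 6.7]
opening: 63.4
```

Contact came at TCP z 127.8, as predicted. I'll release.

```bash
python3 -m jog '[{"fingers":0.066,"travel":[0,0,-0.0005],"angular":[0,0,0]},{"fingers":0.07,"travel":[0,0,-0.0005],"angular":[0,0,0]},{"fingers":0.076,"travel":[0,0,-0.0005],"angular":[0,0,0]},{"fingers":0.076,"travel":[0,0,-0.0005],"angular":[0,0,0]},{"fingers":0.078,"travel":[0,0,-0.0005],"angular":[0,0,0]}]'; python3 -m jog '[{"fingers":0.078,"travel":[0,0,-0.006],"angular":[0,0,0]},{"fingers":0.078,"travel":[0,0,-0.02],"angular":[0,0,0]},{"fingers":0.078,"travel":[0,0,-0.04],"angular":[0,0,0]},{"fingers":0.078,"travel":[0,0,-0.07],"angular":[0,0,0]},{"fingers":0.08,"travel":[0,0,-0.1],"angular":[0,0,0]},{"fingers":0.085,"travel":[0,0,-0.13],"angular":[0,0,0]},{"fingers":0.085,"travel":[0,0,-0.16],"angular":[0,0,0]},{"fingers":0.085,"travel":[0,0,-0.18],"angular":[0,0,0]},{"fingers":0.085,"travel":[0,0,-0.19],"angular":[0,0,0]},{"fingers":0.085,"travel":[0,0,-0.19],"angular":[0,0,0]}]'; python3 snap.py wrist w19; python3 snap.py scene s19
```

```text
t: 21.82
tool_pos: [509.8, -227.4, 127.4]
tcp_rot: [-3.141, -0.001, 1.725]
contact_force: [-0.1, 0.5, 0.6]
opening: 77.9
t: 22.65
tool_pos: [510.4, -227.7, 319.7]
tcp_rot: [3.139, 0.002, 1.725]
contact_force: [0.7, 0.3, 0.3]
opening: 84.9
22.7 [ 509.9 -227.5  317.7] [1.7998e+02 1.0000e-02 9.8830e+01] 85.1 [-0.4  0.2 -1.1]
22.75 [ 509.6 -227.3  316.6] [-1.7993e+02 -7.0000e-02  9.8830e+01] 85.2 [-0.3 -0.2 -0.9]
```

View pics/w19.png

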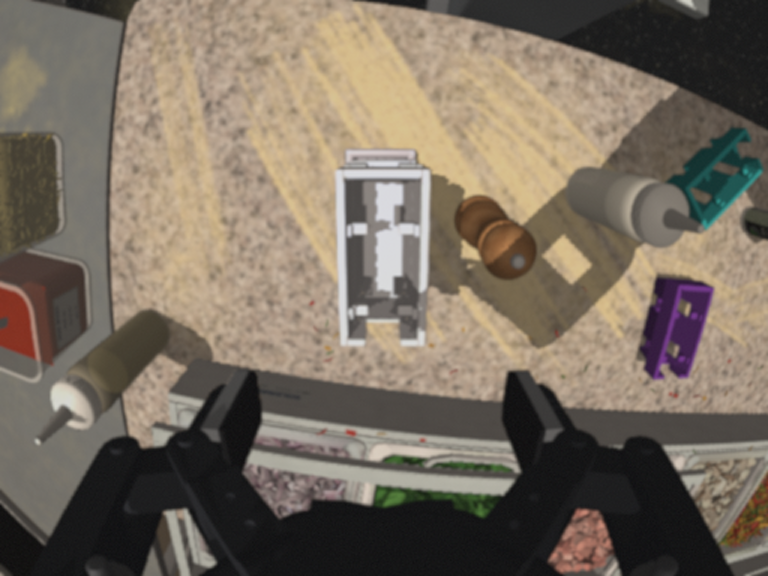

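View pics/s19.png

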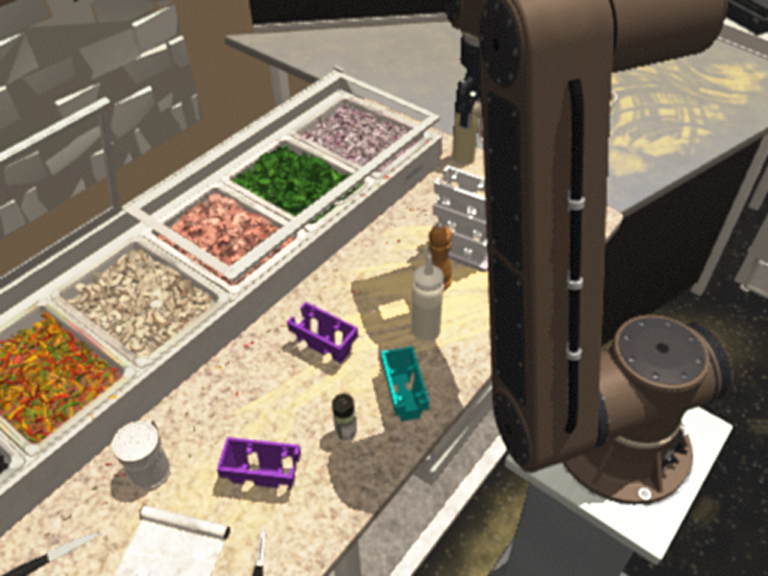

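The third bin's cut-out is at the bottom of the picture (382,340), the +x end, so it is reversed relative to bin_c. The bottle (430,300), mill (440,250) and jar (343,415) in the scene view look unmoved. I'll clear the arm for a proper check.

```bash
python3 -m jog '[{"fingers":0.085,"travel":[-0.012,-0.002,0],"angular":[0,0,0]},{"fingers":0.085,"travel":[-0.035,-0.006,0],"angular":[0,0,0]},{"fingers":0.085,"travel":[-0.065,-0.012,0],"angular":[0,0,0]},{"fingers":0.085,"travel":[-0.1,-0.018,0],"angular":[0,0,0]},{"fingers":0.085,"travel":[-0.135,-0.025,0],"angular":[0,0,0]},{"fingers":0.085,"travel":[-0.17,-0.03,0],"angular":[0,0,0]},{"fingers":0.085,"travel":[-0.2,-0.035,0],"angular":[0,0,0]},{"fingers":0.085,"travel":[-0.22,-0.04,0],"angular":[0,0,0]},{"fingers":0.085,"travel":[-0.225,-0.04,0],"angular":[0,0,0]}]'; python3 snap.py scene s20; python3 snap.py top t20; python3 - <<'E'
from h import *
c=pickle.load(open("s20.pkl","rb"));
a=cv2.resize(c["frame"][95:235,250:350,::-1],None,fx=4,fy=4,interpolation=cv2.INTER_CUBIC)
t=pickle.load(open("t20.pkl","rb"))
b=cv2.resize(t["frame"][160:260,150:350,::-1],(400,200),interpolation=cv2.INTER_CUBIC)
im=np.zeros((560,800,3),np.uint8);im[:,:400]=a;im[:200,400:]=b;cv2.imwrite("pics/f20.png",im)
w=pickle.load(open("w19.pkl","rb"))
P=np.array([(336,169),(431,169),(425,346),(342,346)])/1.5-.2
for z in(203,173):
    W=onz(w,P,z,True);print(z,W.mean(0).round(1),[np.linalg.norm(W[i]-W[(i+1)%4]).round(1) for i in range(4)])
# bystanders before/after: difference
t0=pickle.load(open("top0.pkl","rb"))
for n,(x,y) in (("bottle",(256,217)),("jar",(174,225)),("mill",(293,200))):
    A=t0["frame"][y-12:y+12,x-12:x+12];r=cv2.matchTemplate(t["frame"][y-22:y+22,x-22:x+22],A,cv2.TM_CCOEFF_NORMED);_,v,_,l=cv2.minMaxLoc(r);print(n,round(v,3),l[0]-10,l[1]-10)
E
```

```text
t: 23.5
tool_pos: [503.5, -459.8, 314.4]
tcp_rot: [-3.139, -0.003, 1.722]
contact_force: [-0.1, 0.5, -0.1]
opening: 84.9
23.55 [ 503.9 -458.8  314.6] [-179.86   -0.18   98.68] 85.2 [ 0.5  0.5 -0.8]
23.6 [ 504.3 -457.2  315.2] [-1.7989e+02 -1.7000e-01  9.8740e+01] 85.0 [-0.1  0.3  0.3]
203 [ 510.4 -226.6  203. ] [np.float64(63.2), np.float64(129.4), np.float64(62.0), np.float64(129.4)]
173 [ 518.6 -225.3  173. ] [np.float64(69.5), np.float64(142.4), np.float64(68.2), np.float64(142.4)]
bottle 0.728 -1 0
jar 0.991 0 0
mill 0.648 0 0
```

View pics/f20.png

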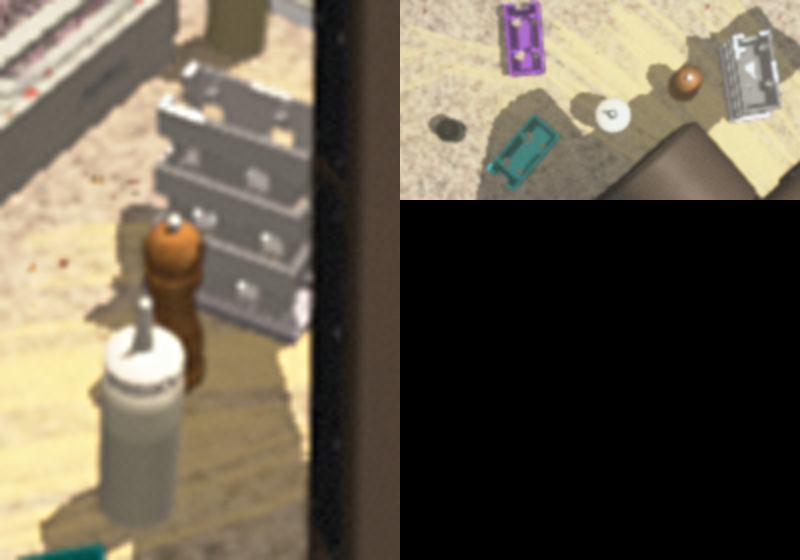

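The stack shows three evenly spaced tiers on the tray. The top rim measures 129.4 × 62–63 mm if taken at z = 203, so nothing has nested. The bottle, mill and jar stay within 1 px of where they were; the shadows changed. I'll let the arm settle, then hand in.

```bash
python3 -m jog '[{"fingers":0.085,"travel":[0,0,0],"angular":[0,0,0]},{"fingers":0.085,"travel":[0,0,0],"angular":[0,0,0]},{"fingers":0.085,"travel":[0,0,0],"angular":[0,0,0]}]'; python3 -c "
from bench import close_job
print(close_job())"
```

```text
t: 23.85
tool_pos: [505.3, -454.9, 317.7]
tcp_rot: [-3.141, -0.0, 1.726]
contact_force: [-0.7, 0.3, 0.9]
opening: 85.0
the job is handed in; nothing more can be done
None
```

The three bins now stand in one upright stack in the drip tray, and the job was handed in at about 24 s. I took bin_c off the nested pair and set it on bin_a, front over rear. Then I turned bin_b about 192° and set it on bin_c, front over rear again. Both touched down with about 6–7 N, at the height predicted for resting on the ledges.

**What the last checks showed:**
- **Stack:** the scene picture shows three evenly spaced tiers. The top rim measured 129 × 63 mm at the expected 203 mm height, so nothing has nested. I could not see the robot's side of the stack in that picture because the arm was in the way.
- **Bystanders:** the jar and mill showed no shift. The bottle matched within 1 px (about 4 mm). The bottle and mill matches were weak (0.73 and 0.65), which I put down to changed shadows. I saw no contact with any of them.

**What went wrong or disagreed:** the first grasp closed above the rim without touching anything. The pictures put the fingertips about 42 mm behind the stated tool point, so I allowed for that in every later move.

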